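Book jam jars in with the hand scanner and slide them under the shelf

TASK

Take the hand scanner and scan the barcode label of each jam jar where it stands on the table, the tallest jar first and the shortest last: hold the window square to the middle of the label, about 6 cm off, steady for one second. When all are scanned, stand the jars upright in the tray, pulled well out from under the steel shelf, then slide the tray fully home with the jars in it. Leave the scanner lying in its cradle, and leave the bowl and the knife alone.

Things in the scene. Friction and masses are not known exactly. Their poses are not given: they have to be found in the camera images.
- jar_tall: The tall square glass jam jar (may be absent): body 56 x 56 mm and 93 mm high, with a heavy pale glass base 14 mm thick and dark red jam above it, closed by a round green lid 48 mm across and 17 mm high, 110 mm high in all. Origin: centre of its underside; z up; its own -x side carries the label. A white paper strip on the lid runs from the middle of the lid to its edge on the label's side.
- jar_tall_label (a point): Centre of the tall jar's white barcode label (36 mm wide, 24 mm high), on the -x face of the jar, 28 mm from the jar's axis and 50.5 mm above its underside. Axes as the jar's: the label looks along -x.
- jar_middle: The middle square glass jam jar (may be absent): body 56 x 56 mm and 71 mm high, with a heavy pale glass base 14 mm thick and dark red jam above it, closed by a round green lid 48 mm across and 17 mm high, 88 mm high in all. Origin: centre of its underside; z up; its own -x side carries the label. A white paper strip on the lid runs from the middle of the lid to its edge on the label's side.
- jar_middle_label (a point): Centre of the middle jar's white barcode label (36 mm wide, 24 mm high), on the -x face of the jar, 28 mm from the jar's axis and 39.5 mm above its underside. Axes as the jar's: the label looks along -x.
- jar_short: The short square glass jam jar (may be absent): body 56 x 56 mm and 49 mm high, with a heavy pale glass base 14 mm thick and dark red jam above it, closed by a round green lid 48 mm across and 17 mm high, 66 mm high in all. Origin: centre of its underside; z up; its own -x side carries the label. A white paper strip on the lid runs from the middle of the lid to its edge on the label's side.
- jar_short_label (a point): Centre of the short jar's white barcode label (36 mm wide, 24 mm high), on the -x face of the jar, 28 mm from the jar's axis and 28.5 mm above its underside. Axes as the jar's: the label looks along -x.
- scanner: The hand-held barcode scanner, a black bar 30 mm wide (y) and 28 mm high, from x = -80 to 35 mm, with a grey head 44 mm wide and 34 mm high from x = 35 to 70 mm; flat underside; 150 g. Origin on the underside, z up; it looks along its own +x. It starts lying in its cradle.
- scanner_window (a point): Centre of the scanner's window, the dark red end face of its head: 70 mm ahead of the scanner's origin and 17 mm above its underside. Axes as the scanner's: it looks along +x.
- scanner_grip (a point): Good place to grip the scanner, across its 30 mm width: x = -15 mm, 14 mm above its underside, near its balance point.
- cradle: The scanner's fixed grey cradle: a base 125 x 60 mm and 10 mm high with two pairs of lips, 12 mm high, 42 mm apart, at x = -65 and x = 22 mm; the scanner's bar lies between the lips on the base, its origin over the cradle's, looking along the cradle's +x. Origin: underside of the base; z up.
- tray (a joint): How far the tray is pulled out (m): 0 fully home under the steel over-shelf, 0.16 fully out towards the robot (along the over-shelf's -x). It slides stiffly (about 3 N) and stays where left.
- tray_floor (a point): Centre of the upper side of the aluminium tray's floor, 14 mm above the table; it moves with the tray. The tray is a flat rimless plate 140 mm (x) by 300 mm (y); x points in under the over-shelf, z up.
- tray_handle (a point): Grip point on the tray's handle, an upright wooden plate 12 mm thick (x), 90 mm wide (y), from 14 to 66 mm above the table, 125 mm before the middle of the tray; this point is 50 mm above the table. Moves with the tray.
- overshelf: The fixed low steel shelf on four legs under which the tray slides: 145 mm (x) by 340 mm (y), underside 160 mm above the table, legs along both sides, top 172 mm with a rim and three cups on it. Origin on the table below the middle of the tray when fully home; the shelf spans x = -30 to 115 mm.
- ramekin: A small white bowl, 80 mm across, 45 mm high, not part of the job. Origin: centre of its underside.
- knife: A table knife with a wooden handle, 230 mm long, 14 mm high, not part of the job. Origin: underside, where handle and blade meet; the blade points along +x.
Mind the look-alikes: they are no part of the job. What is shaped like the jar_short but orange is not meant.

How it is judged:
On the way, in this order (a step that is already met when the one before it is completed fails the run):
1. tall jar scanned: scanner held up, window 25-95 mm from the label, within 14 mm sideways, 13 mm in height, 0.25 rad of square, for 0.8 s, the jar still, near where it stood (x of jar_tall_label in the frame of scanner_window between 0.025 and 0.095 m and y of jar_tall_label in the frame of scanner_window between -0.014 and 0.014 m and z of jar_tall_label in the frame of scanner_window between -0.013 and 0.013 m and x of scanner_window in the frame of jar_tall below -0.047 m and angle between the x axis of scanner_window and the x axis of jar_tall, either way round below 0.25 rad and distance of jar_tall from where it was at the start of the episode below 0.12 m and z of scanner_window in the frame of jar_tall above 0.019 m and linear speed of jar_tall below 0.03 m/s and angle between jar_tall's own z axis and vertical below 0.1 rad), for 0.8 s.
2. middle jar scanned: scanner held up, window 25-95 mm from the label, within 14 mm sideways, 13 mm in height, 0.25 rad of square, for 0.8 s, the jar still, near where it stood (x of jar_middle_label in the frame of scanner_window between 0.025 and 0.095 m and y of jar_middle_label in the frame of scanner_window between -0.014 and 0.014 m and z of jar_middle_label in the frame of scanner_window between -0.013 and 0.013 m and x of scanner_window in the frame of jar_middle below -0.047 m and angle between the x axis of scanner_window and the x axis of jar_middle, either way round below 0.25 rad and distance of jar_middle from where it was at the start of the episode below 0.12 m and z of scanner_window in the frame of jar_middle above 0.019 m and linear speed of jar_middle below 0.03 m/s and angle between jar_middle's own z axis and vertical below 0.1 rad), for 0.8 s.
3. short jar scanned: scanner held up, window 25-95 mm from the label, within 14 mm sideways, 13 mm in height, 0.25 rad of square, for 0.8 s, the jar still, near where it stood (x of jar_short_label in the frame of scanner_window between 0.025 and 0.095 m and y of jar_short_label in the frame of scanner_window between -0.014 and 0.014 m and z of jar_short_label in the frame of scanner_window between -0.013 and 0.013 m and x of scanner_window in the frame of jar_short below -0.047 m and angle between the x axis of scanner_window and the x axis of jar_short, either way round below 0.25 rad and distance of jar_short from where it was at the start of the episode below 0.12 m and z of scanner_window in the frame of jar_short above 0.019 m and linear speed of jar_short below 0.03 m/s and angle between jar_short's own z axis and vertical below 0.1 rad), for 0.8 s.
4. all jars stand upright in the tray while it is at least 100 mm out (x of jar_tall in the frame of tray_floor between -0.055 and 0.055 m and y of jar_tall in the frame of tray_floor between -0.135 and 0.135 m and z of jar_tall in the frame of tray_floor between -0.007 and 0.007 m and angle between each of jar_tall, jar_middle, jar_short's own z axis and vertical below 0.1 rad and linear speed of each of jar_tall, jar_middle, jar_short below 0.03 m/s and x of jar_middle in the frame of tray_floor between -0.055 and 0.055 m and y of jar_middle in the frame of tray_floor between -0.135 and 0.135 m and z of jar_middle in the frame of tray_floor between -0.007 and 0.007 m and x of jar_short in the frame of tray_floor between -0.055 and 0.055 m and y of jar_short in the frame of tray_floor between -0.135 and 0.135 m and z of jar_short in the frame of tray_floor between -0.007 and 0.007 m and value of joint tray above 0.1 m), for 0.2 s.
At the end, for the whole second after the job is handed in: Every jar stands upright (within 0.1 rad) and still on the tray's floor, the tray is within 8 mm of fully home, and the scanner lies flat in its cradle, within 25 mm lengthwise and 12 mm sideways (x of jar_tall in the frame of tray_floor between -0.055 and 0.055 m and y of jar_tall in the frame of tray_floor between -0.135 and 0.135 m and z of jar_tall in the frame of tray_floor between -0.007 and 0.007 m and angle between each of jar_tall, jar_middle, jar_short, scanner's own z axis and vertical below 0.1 rad and linear speed of each of jar_tall, jar_middle, jar_short, scanner below 0.03 m/s and x of jar_middle in the frame of tray_floor between -0.055 and 0.055 m and y of jar_middle in the frame of tray_floor between -0.135 and 0.135 m and z of jar_middle in the frame of tray_floor between -0.007 and 0.007 m and x of jar_short in the frame of tray_floor between -0.055 and 0.055 m and y of jar_short in the frame of tray_floor between -0.135 and 0.135 m and z of jar_short in the frame of tray_floor between -0.007 and 0.007 m and value of joint tray below 0.008 m and x of scanner in the frame of cradle between -0.025 and 0.025 m and y of scanner in the frame of cradle between -0.012 and 0.012 m and z of scanner in the frame of cradle between 0.005 and 0.016 m); the robot touches nothing.
It fails at once if the bowl is moved more than 30 mm (distance of ramekin from where it was at the start of the episode above 0.03 m).
It fails at once if the knife is moved more than 30 mm (distance of knife from where it was at the start of the episode above 0.03 m).
Of jar_tall, jar_middle, jar_short only 2 to 3 are there at a start; the rules pass over those that are not, and their reading is None.
At some moment in a run one of jar_middle, jar_short may be knocked a few centimetres aside while the robot is not near it.
It also fails if it takes over 210 s, if anything falls off the work surface, if the arm or the gripper's body presses on something with over 40 N, if the wrist force passes 120 N, or if a joint passes its speed limit or range.

ROBOT

A 6-joint arm with a two-finger parallel gripper is mounted at the origin on the work surface. World frame = base frame: x ahead of the robot, y to its left, z up, the work surface at z = 0. Lengths are in m, angles in rad, forces in N, time in s.
With the tool pointing down it reaches from about 0.35 to 0.775 m from the base axis. Payload 7.3 kg.
Tool frame: the origin (TCP) lies at the very end of the fingers, on their centre line; the grasp point (between the pads) lies 19 mm behind it; z points along the fingers, y is the line along which they close (so a half turn about z gives the same grasp; the last joint's range is limited). The gripper opens to 92 mm and grips with 3 to 60 N. Pads are 19 mm wide; open, the fingers measure 130 mm over their backs; the gripper's body (75 mm by 190 mm) begins 47 mm behind the grasp point.
Start: joints at [-1.25, 0.342, 1.524, -0, 1.275, -0.146], TCP at [0.236, -0.469, 0.227] pointing down, gripper open.
Joint ranges: [-2.53, 2.53], [-0.77, 2.02], [0.04, 2.7], [-1, 4.14], [0.28, 2.66], [-3.11, 3.11]. Speed limits (rad/s): [2.57, 2.57, 3.14, 3.14, 3.14, 3.14].

INTERFACE

Orientations are given as [roll, pitch, yaw] about the fixed x, y, z axes, in that order (R = Rz(yaw) Ry(pitch) Rx(roll)).
In Python, from cell import telemetry, eyes, job gives the robot as it stands.
- The arm moves only by the tool apply_moves, never from a script. Its arguments are lists of equal length, an entry for each row: "delta_pos": the shift along the world's x, y, z each as a share of 0.4 m, from -1 to 1, a list of three; "dr": the turn, a rotation vector about the world's x, y, z each as a share of 0.5 rad, from -1 to 1, a list of three; "jaw": the opening, from 0 (shut) to 1 (fully open). A call has 1 to 8 rows; each row is the pose to reach, as a shift and turn from the pose commanded when the call began; what a row does not reach only later rows make up. A row lasts 1/12 s, in which the tool goes at most 41.7 mm and 7.16 degrees, less where a joint would pass 70% of its speed; a pose out of reach is approached as far as the arm can. A call with a number of a shift or a turn outside -1 to 1 is refused whole. A call with a gripper value outside its range is refused whole. The fingers move at their own pace and stop on an object; "force" is the grip in N (left out, the last holds). Time passes only in rows, so rows that repeat a pose let the fingers close. It gives the time, the measured TCP pose, the force, the opening and the grip force at its end, in the units of the state.
- telemetry.observe(): the state, without advancing time (a new reading comes with each control period).
- eyes.read_camera(name): name is "scene" or "top"; returns the picture (480x640x3 uint8, red, green, blue); there is no depth.
- eyes.camera_model(name): a dict with "vertical_fov" (degrees; the focal length in pixels is half the picture's height over the tangent of half this angle, whatever the lens; pixels are square), "cx", "cy" (the principal point, pixels), "rvec" (rotation vector, rad) and "tvec" (3), from world to camera coordinates, as OpenCV has them. Camera axes: x right, y down, z forward; pixel columns grow to the right and rows downward; lengths in m; the calibration is good to about 2 mm. A picture is of the moment at which its call begins. camera_model takes no time and is no camera call.
- job.hand_in(): hands the job in; it is judged then, once.
The state is a dict: "time": time; "qpos": joint angles; "qvel": joint speeds; "joint_efforts": joint torques, N m; "tool_pos": TCP position; "tool_rot": TCP orientation; "contact_force": force on the tool from outside, world axes, zero at the start; "torque": the same for the moment, N m; "opening": finger opening in m; "grip_force": force on a finger pad.
Only numpy, scipy, OpenCV 4.12 (cv2) and the standard library are available. Lean on these libraries where they do the work, as an engineer would, in place of code of your own. Each camera call takes 0.05 s, during which the arm holds its last target. There are 200 camera calls.

## Working session

There is one attempt and no reset: what is moved stays moved. The work goes in short steps, Python scripts to look and compute and a tool call to move; the robot and the scene stay as the last step left them, time stands still between calls to the robot, and variables do not carry over. Pictures are saved under pics/ and viewed, at most 14 in all, crops included, and the job is handed in when it is done.

Besides the shell and the picture viewer there is one more tool, called after "Request:" by a JSON object that holds its "method" and its "body", one argument or row to a line. apply_moves: Moves the arm, as the interface text tells. Its arguments: {"type":"object","properties":{"delta_pos":{"type":"array"},"dr":{"type":"array"},"jaw":{"type":"array"},"force":{"type":"number"}},"required":["delta_pos","dr","jaw"]}

```bash
ls; mkdir -p pics
cat > h.py <<'E'
import numpy as np, cv2
from cell import telemetry, eyes, job
def cam(n):
    m=eyes.camera_model(n); f=240/np.tan(np.radians(m["vertical_fov"])/2)
    K=np.array([[f,0,m["cx"]],[0,f,m["cy"]],[0,0,1.]]); R=cv2.Rodrigues(np.array(m["rvec"],float))[0]
    return K,R,np.array(m["tvec"],float).ravel(),m
def ray(n,uv):
    K,R,t,_=cam(n); d=R.T@np.linalg.inv(K)@np.array([uv[0],uv[1],1.]); return -R.T@t,d
def onz(n,uv,z):
    o,d=ray(n,uv); return o+d*(z-o[2])/d[2]
def tri(a,ua,b,ub):
    o1,d1=ray(a,ua);o2,d2=ray(b,ub); s=np.linalg.lstsq(np.c_[d1,-d2],o2-o1,rcond=None)[0]
    p,q=o1+s[0]*d1,o2+s[1]*d2; return (p+q)/2,np.linalg.norm(p-q)
def proj(n,P):
    K,R,t,_=cam(n); p=K@(R@np.array(P,float)+t); return p[:2]/p[2]
def shot(n,name):
    im=cv2.cvtColor(eyes.read_camera(n),cv2.COLOR_RGB2BGR); cv2.imwrite(f"pics/{name}.png",im); return im
E
python3 - <<'E'
from h import *
np.set_printoptions(precision=4,suppress=True)
for n in("scene","top"):
    shot(n,n+"0"); print(n,eyes.camera_model(n), -cam(n)[1].T@cam(n)[2])
print(telemetry.observe())
E
```

```text
pics
scene {'vertical_fov': 44.58595696617926, 'cx': 319.5350057268432, 'cy': 253.11848319718356, 'rvec': array([ 2.0831,  1.619 , -0.5132]), 'tvec': array([-0.1066, -0.4115,  1.6738])} [ 1.2684 -0.1862  1.157 ]
top {'vertical_fov': 42.83433146756812, 'cx': 315.28638093801624, 'cy': 249.37256169863082, 'rvec': array([ 2.1967, -2.1664,  0.0566]), 'tvec': array([-0.0266,  0.568 ,  1.5014])} [ 0.4691 -0.04    1.5349]
{'time': 0.1, 'qpos': array([-1.25  ,  0.3427,  1.5249, -0.    ,  1.2754, -0.146 ]), 'qvel': array([ 0.0002, -0.0004, -0.0027, -0.0004,  0.0002, -0.0007]), 'joint_efforts': array([  0.0014, -43.2005, -24.4696,   0.0719,   0.0527,  -0.    ]), 'tool_pos': array([ 0.2362, -0.4685,  0.2261]), 'tool_rot': array([-3.1402, -0.0002,  0.4668]), 'contact_force': array([-0.3198,  0.8879,  1.387 ]), 'torque': array([0.0035, 0.0043, 0.0078]), 'grip_force': 0.0, 'opening': 0.09168129353284289}
```

View pics/scene0.png

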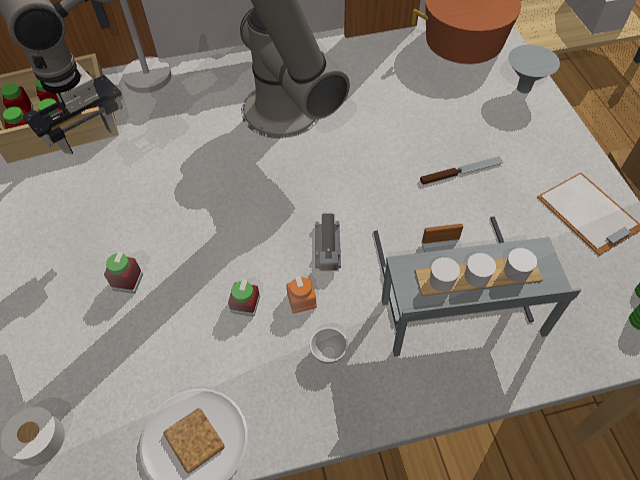

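View pics/top0.png

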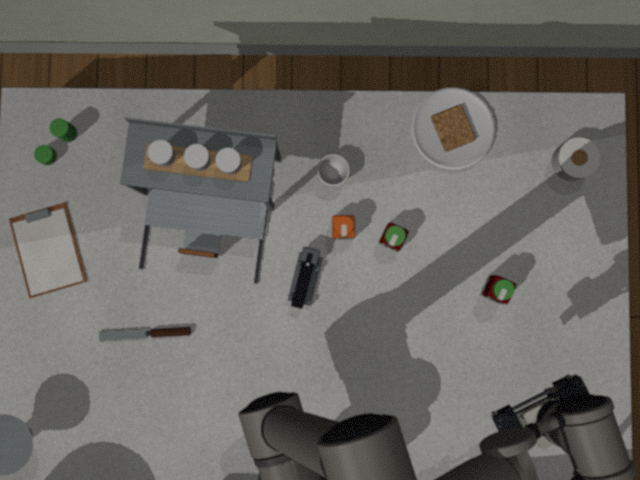

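Scene picture: jars with green lids at about (122,271) and (243,296), and an orange look-alike at (301,293). The cradle and scanner are at (328,242), the tray handle at (442,233), the bowl at (329,345) and the knife at (460,170). The top view matches: jars (501,290) and (394,237), orange (343,227), scanner (305,278), handle (198,253). The crate jars at (15,100) are a possible confusion. I'll enlarge to confirm.

Run:
```python
import cv2,numpy as np
s=cv2.imread("pics/scene0.png");t=cv2.imread("pics/top0.png")
c=lambda im,x,y,w:cv2.resize(im[max(y,0):y+int(w*.75),x:x+w],(400,300),interpolation=cv2.INTER_CUBIC)
cv2.imwrite("pics/c1.png",np.vstack([np.hstack([c(s,85,240,80),c(s,205,265,120)]),np.hstack([c(t,460,260,80),c(t,270,200,160)])]))
```

```text
(no output)
```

View pics/c1.png

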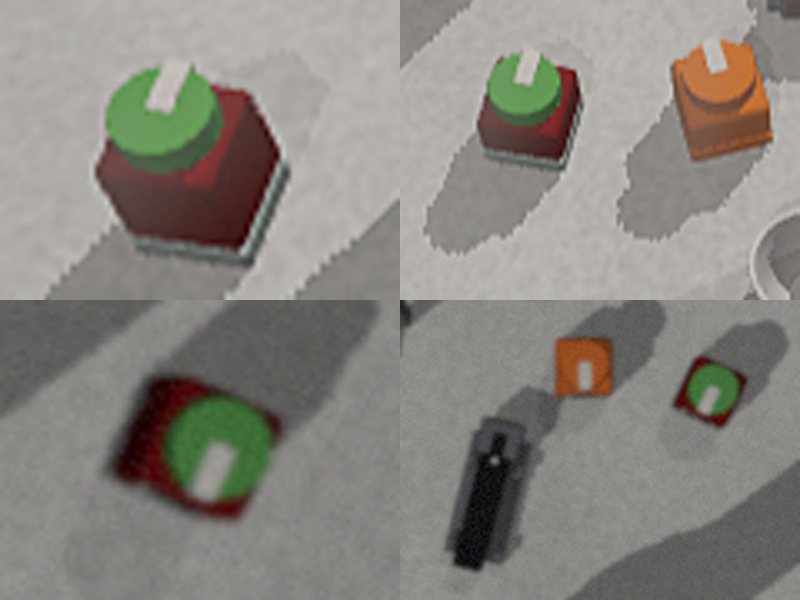

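```bash
cat > jars.py <<'E'
from h import *
def lid(im,c,r=45):
    """bright-green lid-top + strip; returns ellipse-ish centre, strip centroid"""
    x0,y0=max(0,int(c[0]-r)),max(0,int(c[1]-r)); sub=im[y0:int(c[1]+r),x0:int(c[0]+r)]
    hsv=cv2.cvtColor(sub,cv2.COLOR_BGR2HSV)
    g=cv2.inRange(hsv,(45,90,40),(80,255,255))
    n,l,st,ce=cv2.connectedComponentsWithStats(g); 
    i=1+np.argmin([np.hypot(*(ce[k]+[x0,y0]-np.array(c)))-.02*st[k,4] for k in range(1,n)])
    g=np.uint8(l==i); v=hsv[...,2][g>0]; thr=cv2.threshold(v.reshape(-1,1),0,255,cv2.THRESH_OTSU)[0] 
    return sub,hsv,g,thr,(x0,y0)
def lidtop(im,c,split):
    sub,hsv,g,thr,o=lid(im,c)
    if split: g=np.uint8((g>0)&(hsv[...,2]>thr))
    hull=cv2.convexHull(max(cv2.findContours(g,0,2)[0],key=len))
    m=np.zeros_like(g); cv2.fillConvexPoly(m,hull,1)
    m=cv2.dilate(m,np.ones((3,3)))
    w=np.uint8((hsv[...,1]<70)&(hsv[...,2]>90)&(m>0))
    n,l,st,ce=cv2.connectedComponentsWithStats(w); i=1+np.argmax(st[1:,4]) if n>1 else 0
    e=cv2.fitEllipse(hull)
    return np.array(e[0])+o, e, (ce[i]+o if i else None), st[i,4]
E
python3 - <<'E'
from jars import *
np.set_printoptions(precision=4,suppress=True)
s=cv2.imread("pics/scene0.png");t=cv2.imread("pics/top0.png")
for nm,cs,ct in(("A",(122,262),(502,290)),("B",(243,290),(396,236))):
    a,ea,wa,na=lidtop(s,cs,True); b,eb,wb,nb=lidtop(t,ct,False)
    P,err=tri("scene",a,"top",b); print(nm,a,ea[1],na,b,eb[1],nb,"P",P,err)
    h=P[2]
    for n,w,c in(("scene",wa,a),("top",wb,b)):
        d=onz(n,w,h)-onz(n,c,h); print("  strip",n,w,d,np.hypot(*d[:2]),"yaw_label",np.arctan2(d[1],d[0]))
# body masks top: dark red
hsv=cv2.cvtColor(t,cv2.COLOR_BGR2HSV)
for nm,c in(("A",(500,290)),("B",(394,237))):
    m=cv2.inRange(hsv,(0,120,20),(12,255,255))|cv2.inRange(hsv,(168,120,20),(180,255,255))|cv2.inRange(hsv,(45,90,40),(80,255,255))
    m2=np.zeros_like(m);m2[c[1]-35:c[1]+35,c[0]-35:c[0]+35]=m[c[1]-35:c[1]+35,c[0]-35:c[0]+35]
    k=max(cv2.findContours(m2,0,2)[0],key=cv2.contourArea); print(nm,cv2.minAreaRect(k), cv2.approxPolyDP(cv2.convexHull(k),3,True).reshape(-1,2).tolist())
E
```

```text
A [116.4195 261.701 ] (16.120037078857422, 21.742740631103516) 89 [503.1709 288.9225] (19.593711853027344, 20.467021942138672) 72 P [ 0.4764 -0.4644  0.0889] 0.003929719111715862
  strip scene [115.4944 257.3483] [-0.0122 -0.0014  0.    ] 0.012272988724828942 yaw_label -3.028913925364938
  strip top [502.0833 293.4722] [-0.0107  0.0026  0.    ] 0.011011379942503707 yaw_label 2.9028461255267604
B [241.5496 289.7856] (17.28169822692871, 21.26331901550293) 67 [395.0904 235.121 ] (18.72281265258789, 19.740367889404297) 70 P [ 0.602  -0.2118  0.0663] 0.001906609616713175
  strip scene [243.6567 284.8209] [-0.0112  0.0066  0.    ] 0.012966813032683258 yaw_label 2.611158700750557
  strip top [393.0857 239.3429] [-0.0103  0.0048  0.    ] 0.011298905567918436 yaw_label 2.707491435867549
A ((499.2267761230469, 288.98968505859375), (26.602069854736328, 22.743755340576172), 23.96249008178711) [[491, 276], [511, 282], [513, 290], [507, 302], [483, 293]]
B ((393.8522644042969, 236.03103637695312), (21.506746292114258, 21.6879825592041), 25.016895294189453) [[390, 223], [407, 231], [398, 249], [380, 241]]
```

Run:
```python
from h import *
np.set_printoptions(precision=4,suppress=True)
A=[onz("scene",p,0) for p in((112.6,290),(135,293),(142.6,274))]
B=[onz("scene",p,0) for p in((229,312.4),(254.5,315.4))]
for q in(A,B):
    for a,b in zip(q,q[1:]): d=b-a; print(a,b,np.hypot(*d[:2]),np.degrees(np.arctan2(d[1],d[0])))
s=cv2.imread("pics/scene0.png");t=cv2.imread("pics/top0.png")
c=lambda im,x,y,w:cv2.resize(im[max(y,0):y+int(w*.75),x:x+w],(400,300),interpolation=cv2.INTER_CUBIC)
cv2.imwrite("pics/c2.png",np.vstack([np.hstack([c(s,280,205,100),c(s,370,205,120)]),np.hstack([c(t,260,240,100),c(t,130,185,160)])]))
```

```text
[ 0.487  -0.5025  0.    ] [ 0.5081 -0.4528  0.    ] 0.05395869073218573 66.9655332120268
[ 0.5081 -0.4528  0.    ] [ 0.4606 -0.4319  0.    ] 0.05192549698829605 156.21963047716918
[ 0.6121 -0.2515  0.    ] [ 0.6338 -0.1975  0.    ] 0.05820627464994619 68.04194649839604
```

View pics/c2.png

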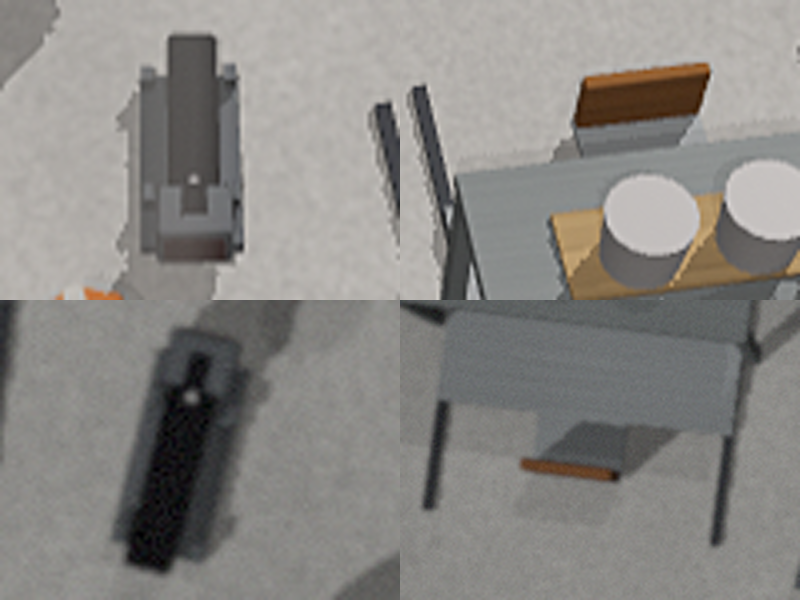

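Crops confirm the jars: green lids, one clearly deeper than the other. The heights measure 89 mm (middle) and 66 mm (short), so there is no tall jar. The scanner lies with its head away from the robot: scene tail (328,214) and head edge (329,263), top tail (297,306) and head edge (312,249). The handle's top edge runs (427,227)–(462,224) in scene. The top picture shows the tray plate at (145–270,190–237), and I'll measure how far out it is.

Run:
```python
from h import *
np.set_printoptions(precision=4,suppress=True)
P=lambda *a:np.array(a,float)
print("tail",tri("scene",P(327.9,214.5),"top",P(297.1,306)))
print("headL",tri("scene",P(337.5,263),"top",P(302.5,247.5)));print("headR",tri("scene",P(320,263),"top",P(320.75,251.25)))
print("tail z38",onz("scene",(327.9,214.5),.038),onz("top",(297.1,306),.038))
print("head z44",onz("scene",(328.7,263),.044),onz("top",(311.6,249.4),.044))
print("hR",tri("scene",P(427,227.5),"top",P(217.2,256.2)));print("hL",tri("scene",P(462.4,224.5),"top",P(178.4,249)))
# handle front lower corners in scene z .014
s=cv2.imread("pics/scene0.png");t=cv2.imread("pics/top0.png")
for n,im,b in(("scene",s,(415,215,470,250)),("top",t,(165,235,230,270))):
    x0,y0,x1,y1=b;h=cv2.cvtColor(im[y0:y1,x0:x1],cv2.COLOR_BGR2HSV);m=cv2.inRange(h,(3,110,30),(20,255,255))
    k=max(cv2.findContours(m,0,2)[0],key=cv2.contourArea);r=cv2.minAreaRect(k);print(n,(cv2.boxPoints(r)+[x0,y0]).tolist())
# tray plate corners z=.014 top view crop scale .4
for p in((437,402),(735,433),(745,343),(445,312)):
    u=((p[0]-400)*.4+130,(p[1]-300)*.4+185);print("plate",u,onz("top",u,.014),onz("top",u,.172))
# shelf corners z .172 scene
for u in((387,257),(562,238),(578,291),(398,319)):print("shelf",onz("scene",u,.172))
for u in((123,185),(128,119),(277,137),(271,203)):print("shelftop",onz("top",u,.172))
print("bowl",onz("scene",(329,345),.045),onz("top",(333,170),.045))
```

```text
tail (array([0.4281, 0.024 , 0.0364]), np.float64(0.0011111584766963336))
headL (array([0.5709, 0.0114, 0.0394]), np.float64(0.002063545470994464))
headR (array([ 0.5626, -0.0305,  0.0431]), np.float64(0.0038680519955300915))
tail z38 [0.4294 0.0243 0.038 ] [0.4281 0.0234 0.038 ]
head z44 [ 0.5685 -0.0097  0.044 ] [ 0.5664 -0.01    0.044 ]
hR (array([0.5471, 0.2223, 0.0705]), np.float64(0.012949071184059607))
hL (array([0.5613, 0.3097, 0.0715]), np.float64(0.00012771476519008444))
scene [[421.4512186050415, 228.06097412109375], [461.8414649963379, 223.5731716156006], [463.45122146606445, 238.06097793579102], [423.06097412109375, 242.54878044128418]]
top [[178.5999984741211, 252.20000076293945], [179.0923080444336, 248.2615385055542], [216.26153564453125, 252.9076919555664], [215.76922607421875, 256.84615325927734]]
plate (144.8, 225.8) [0.622  0.4096 0.014 ] [0.6061 0.3629 0.172 ]
plate (264.0, 238.2) [0.5948 0.1098 0.014 ] [0.5817 0.0943 0.172 ]
plate (268.0, 202.2) [0.6854 0.1016 0.014 ] [0.663  0.0869 0.172 ]
plate (148.0, 189.8) [0.7131 0.4045 0.014 ] [0.6878 0.3583 0.172 ]
shelf [0.6647 0.0872 0.172 ]
shelf [0.7105 0.4472 0.172 ]
shelf [0.8326 0.4187 0.172 ]
shelf [0.8035 0.0647 0.172 ]
shelftop [0.698  0.4153 0.172 ]
shelftop [0.8495 0.4092 0.172 ]
shelftop [0.8117 0.0694 0.172 ]
shelftop [0.6612 0.0801 0.172 ]
bowl [ 0.7652 -0.0599  0.045 ] [ 0.7628 -0.0598  0.045 ]
```

Run:
```python
from h import *
np.set_printoptions(precision=4,suppress=True)
t=cv2.imread("pics/top0.png");s=cv2.imread("pics/scene0.png")
g=cv2.cvtColor(t,6)[240:320,280:335];m=np.uint8(g<38)
n,l,st,ce=cv2.connectedComponentsWithStats(m);i=1+np.argmax(st[1:,4]);r=cv2.minAreaRect(cv2.findNonZero(np.uint8(l==i)))
b=cv2.boxPoints(r)+[280,240];P=np.array([onz("top",u,.038) for u in b]);print(P)
e=[P[1]-P[0],P[2]-P[1]];e=max(e,key=np.linalg.norm);print("yaw",np.arctan2(e[1],e[0]),np.linalg.norm(e),P.mean(0))
# scene: bar long edges top crop: left (168,38)->(168,185); right (215,38)->(217,185)
q=lambda x,y:onz("scene",(280+x*.25,205+y*.25),.038)
for a,b in((q(168,38),q(168,185)),(q(215,38),q(218,185))): d=b-a;print("edge",a,b,np.arctan2(d[1],d[0]))
print("orange",onz("top",(343,227),.06))
```

```text
[[ 0.4319  0.0408  0.038 ]
 [ 0.5599  0.0089  0.038 ]
 [ 0.552  -0.0224  0.038 ]
 [ 0.4241  0.0097  0.038 ]]
yaw -0.24481247107708284 0.13197178953577074 [0.492  0.0093 0.038 ]
edge [0.4258 0.0105 0.038 ] [ 0.5296 -0.0156  0.038 ] -0.24662258960732455
edge [0.433  0.0379 0.038 ] [0.5369 0.0123 0.038 ] -0.24164931941834755
orange [ 0.6207 -0.0856  0.06  ]
```

Request:
{"method": "apply_moves", "body": {
  "delta_pos": [
    [0.4,0.8,0],
    [0.4,0.8,0],
    [0.4,0.8,0],
    [0.4,0.8,0],
    [0.4,0.8,0],
    [0.4,0.8,0],
    [0.4,0.8,0],
    [0.4,0.8,0]
  ],
  "dr": [
    [0,0,-0.9],
    [0,0,-0.9],
    [0,0,-0.9],
    [0,0,-0.9],
    [0,0,-0.9],
    [0,0,-0.9],
    [0,0,-0.9],
    [0,0,-0.9]
  ],
  "jaw": [0.7,0.7,0.7,0.7,0.7,0.7,0.7,0.7],
  "force": 25
}}

```text
time: 0.77
tool_pos: [0.3834, -0.1732, 0.2266]
tool_rot: [-3.142, 0.0, 0.016]
contact_force: [-0.0, 0.3, 0.9]
opening: 0.0643
grip_force: 0.0
```

Request:
{"method": "apply_moves", "body": {
  "delta_pos": [
    [0.2575,0.4525,-0.2],
    [0.2575,0.4525,-0.2],
    [0.2575,0.4525,-0.2],
    [0.2575,0.4525,-0.2],
    [0.2575,0.4525,-0.2],
    [0.2575,0.4525,-0.2],
    [0.2575,0.4525,-0.2],
    [0.2575,0.4525,-0.2]
  ],
  "dr": [
    [0,0,-0.52],
    [0,0,-0.52],
    [0,0,-0.52],
    [0,0,-0.52],
    [0,0,-0.52],
    [0,0,-0.52],
    [0,0,-0.52],
    [0,0,-0.52]
  ],
  "jaw": [0.7,0.7,0.7,0.7,0.7,0.7,0.7,0.7]
}}

```text
time: 1.43
tool_pos: [0.4857, 0.0071, 0.1457]
tool_rot: [3.141, 0.003, -0.24]
contact_force: [0.1, 0.0, 0.3]
opening: 0.064
grip_force: 0.0
```

Request:
{"method": "apply_moves", "body": {
  "delta_pos": [
    [0.006,0.005,-0.1],
    [0.006,0.005,-0.2],
    [0.006,0.005,-0.25],
    [0.006,0.005,-0.29],
    [0.006,0.005,-0.32],
    [0.006,0.005,-0.33],
    [0.006,0.005,-0.33],
    [0.006,0.005,-0.33]
  ],
  "dr": [
    [0,0,-0.01],
    [0,0,-0.01],
    [0,0,-0.01],
    [0,0,-0.01],
    [0,0,-0.01],
    [0,0,-0.01],
    [0,0,-0.01],
    [0,0,-0.01]
  ],
  "jaw": [0.7,0.7,0.7,0.7,0.7,0.7,0.7,0.7]
}}

```text
time: 2.1
tool_pos: [0.4889, 0.0071, 0.0155]
tool_rot: [3.142, -0.001, -0.249]
contact_force: [-0.0, 0.4, -0.3]
opening: 0.0642
grip_force: 0.0
```

Run:
```python
from h import *
o=telemetry.observe();print(o["tool_pos"],o["tool_rot"],o["contact_force"],o["qpos"])
```

```text
[0.48887298 0.00706921 0.01548446] [ 3.14151683e+00 -9.17958052e-04 -2.49191001e-01] [-0.04839641  0.42928474 -0.31277392] [-1.42331128e-01  5.61955934e-01  1.86730321e+00 -2.65420940e-04
  7.11428889e-01  1.67785719e+00]
```

Request:
{"method": "apply_moves", "body": {
  "delta_pos": [
    [0,0.006,0],
    [0,0.006,0],
    [0,0.006,0],
    [0,0.006,0],
    [0,0.006,0],
    [0,0.006,0],
    [0,0.006,0],
    [0,0.006,0]
  ],
  "dr": [
    [0,0,0],
    [0,0,0],
    [0,0,0],
    [0,0,0],
    [0,0,0],
    [0,0,0],
    [0,0,0],
    [0,0,0]
  ],
  "jaw": [0.7,0.7,0.1,0.1,0.1,0.1,0.1,0.1],
  "force": 25
}}

```text
time: 2.77
tool_pos: [0.4886, 0.0103, 0.0148]
tool_rot: [3.142, -0.0, -0.248]
contact_force: [0.2, 0.7, 1.2]
opening: 0.0295
grip_force: 25.0
```

Request:
{"method": "apply_moves", "body": {
  "delta_pos": [
    [0,0,0],
    [0,0,0.02],
    [0,0,0.05],
    [0,0,0.1],
    [0,0,0.15],
    [0,0,0.2],
    [0,0,0.25],
    [0,0,0.25]
  ],
  "dr": [
    [0,0,0],
    [0,0,0],
    [0,0,0],
    [0,0,0],
    [0,0,0],
    [0,0,0],
    [0,0,0],
    [0,0,0]
  ],
  "jaw": [0.1,0.1,0.1,0.1,0.1,0.1,0.1,0.1]
}}

```text
time: 3.43
tool_pos: [0.4907, 0.01, 0.1185]
tool_rot: [-3.141, -0.007, -0.248]
contact_force: [1.6, 0.4, -0.1]
opening: 0.0298
grip_force: 25.0
```

Run:
```python
from h import *
s=shot("scene","scene1");t=shot("top","top1")
o=telemetry.observe();print(o["tool_pos"],o["tool_rot"],o["contact_force"],o["opening"])
c=lambda im,x,y,w:cv2.resize(im[max(y,0):y+int(w*.75),x:x+w],(400,300),interpolation=cv2.INTER_CUBIC)
cv2.imwrite("pics/c3.png",np.vstack([np.hstack([c(s,250,170,140),c(s,60,200,260)]),np.hstack([c(t,240,190,140),c(t,330,180,220)])]))
```

```text
[0.48866725 0.01019124 0.1151134 ] [-3.14155212e+00 -1.28403312e-03 -2.48225792e-01] [-0.13889241  0.19696767 -1.75408991] 0.03000876233020208
```

View pics/c3.png

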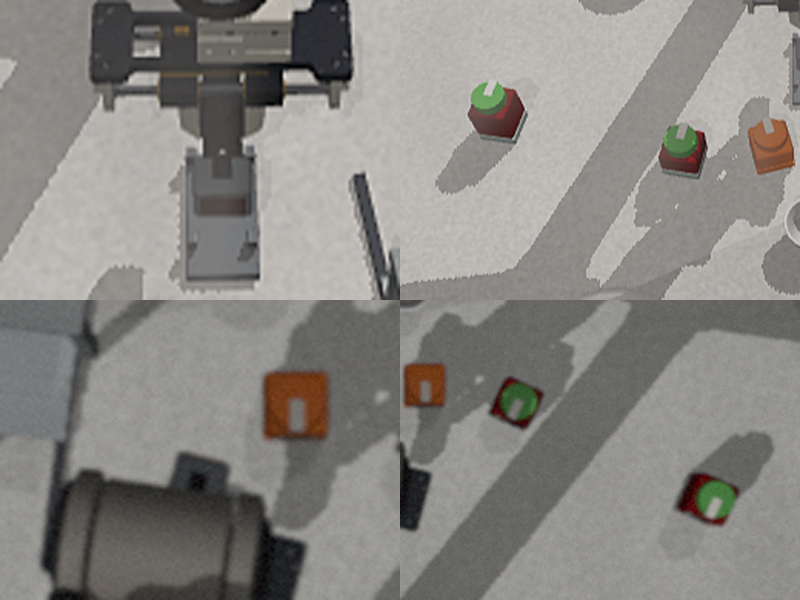

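The scanner is held level (scene1 crop: cradle empty at about (328,250)), and both jars stand where they were. Next is the middle jar.

Request:
{"method": "apply_moves", "body": {
  "delta_pos": [
    [-0.03,-0.07,0],
    [-0.07,-0.16,0],
    [-0.11,-0.25,0],
    [-0.15,-0.35,0],
    [-0.19,-0.44,0],
    [-0.22,-0.52,0],
    [-0.25,-0.58,0],
    [-0.26,-0.61,0]
  ],
  "dr": [
    [0,0,-0.13],
    [0,0,-0.13],
    [0,0,-0.13],
    [0,0,-0.13],
    [0,0,-0.13],
    [0,0,-0.13],
    [0,0,-0.13],
    [0,0,-0.13]
  ],
  "jaw": [0.1,0.1,0.1,0.1,0.1,0.1,0.1,0.1]
}}

```text
time: 4.2
tool_pos: [0.3823, -0.2359, 0.1133]
tool_rot: [-3.141, 0.003, -0.316]
contact_force: [0.1, -0.2, -1.2]
opening: 0.0299
grip_force: 25.0
```

Request:
{"method": "apply_moves", "body": {
  "delta_pos": [
    [-0.03,-0.07,0],
    [-0.07,-0.16,0],
    [-0.11,-0.25,0],
    [-0.14,-0.33,0],
    [-0.16,-0.38,0],
    [-0.175,-0.41,0],
    [-0.175,-0.42,0],
    [-0.175,-0.42,0]
  ],
  "dr": [
    [0,0,-0.13],
    [0,0,-0.13],
    [0,0,-0.13],
    [0,0,-0.13],
    [0,0,-0.13],
    [0,0,-0.13],
    [0,0,-0.13],
    [0,0,-0.13]
  ],
  "jaw": [0.1,0.1,0.1,0.1,0.1,0.1,0.1,0.1]
}}

```text
time: 4.87
tool_pos: [0.3142, -0.4014, 0.1137]
tool_rot: [-3.14, 0.001, -0.379]
contact_force: [0.4, 1.3, -1.0]
opening: 0.0298
grip_force: 25.0
```

Request:
{"method": "apply_moves", "body": {
  "delta_pos": [
    [0,0,-0.05],
    [0,0,-0.1],
    [0,0,-0.15],
    [0,0,-0.19],
    [0,0,-0.21],
    [0,0,-0.22],
    [0,0,-0.22],
    [0,0,-0.22]
  ],
  "dr": [
    [0,0,0],
    [0,0,0],
    [0,0,0],
    [0,0,0],
    [0,0,0],
    [0,0,0],
    [0,0,0],
    [0,0,0]
  ],
  "jaw": [0.1,0.1,0.1,0.1,0.1,0.1,0.1,0.1]
}}

```text
time: 5.53
tool_pos: [0.3151, -0.4016, 0.0273]
tool_rot: [3.141, -0.001, -0.377]
contact_force: [0.7, 0.2, -1.5]
opening: 0.03
grip_force: 25.0
```

Run:
```python
from h import *
s=shot("scene","scene2");t=shot("top","top2")
o=telemetry.observe();print(o["tool_pos"],o["tool_rot"],o["contact_force"],o["opening"])
p=np.array(o["tool_pos"]);y=o["tool_rot"][2];w=p+[.085*np.cos(y),.085*np.sin(y),.0122]
L=np.array([.475+.028*np.cos(2.76),-.466+.028*np.sin(2.76),.0395]);d=L-w
print("window",w,"label in window",d[0]*np.cos(y)+d[1]*np.sin(y),-d[0]*np.sin(y)+d[1]*np.cos(y),d[2])
c=lambda im,x,y,w:cv2.resize(im[max(y,0):y+int(w*.75),x:x+w],(400,300),interpolation=cv2.INTER_CUBIC)
cv2.imwrite("pics/c4.png",np.hstack([c(s,60,200,120),c(t,440,230,120)]))
```

```text
[ 0.315066   -0.40214725  0.02768704] [ 3.14041380e+00 -1.38699155e-03 -3.77853919e-01] [ 0.17879352  0.53443898 -0.36289507] 0.029846644632343083
window [ 0.39406997 -0.43350601  0.03988704] label in window 0.05920919463042691 -0.00023988758361719043 -0.0003870399386111667
```

View pics/c4.png

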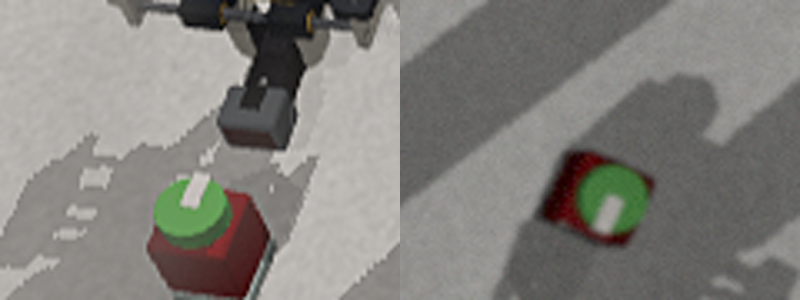

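The picture shows the head at about (137,236) in scene facing the jar squarely, about 6 cm off. Holding.

Request:
{"method": "apply_moves", "body": {
  "delta_pos": [
    [0,0,0],
    [0,0,0],
    [0,0,0],
    [0,0,0],
    [0,0,0],
    [0,0,0],
    [0,0,0],
    [0,0,0]
  ],
  "dr": [
    [0,0,0],
    [0,0,0],
    [0,0,0],
    [0,0,0],
    [0,0,0],
    [0,0,0],
    [0,0,0],
    [0,0,0]
  ],
  "jaw": [0.1,0.1,0.1,0.1,0.1,0.1,0.1,0.1]
}}

```text
time: 6.3
tool_pos: [0.3145, -0.4018, 0.0267]
tool_rot: [3.142, 0.0, -0.378]
contact_force: [-0.4, -0.4, -0.5]
opening: 0.0302
grip_force: 25.0
```

Request:
{"method": "apply_moves", "body": {
  "delta_pos": [
    [0,0,0],
    [0,0,0],
    [0,0,0],
    [0,0,0],
    [0,0,0],
    [0,0,0],
    [0,0,0],
    [0,0,0]
  ],
  "dr": [
    [0,0,0],
    [0,0,0],
    [0,0,0],
    [0,0,0],
    [0,0,0],
    [0,0,0],
    [0,0,0],
    [0,0,0]
  ],
  "jaw": [0.1,0.1,0.1,0.1,0.1,0.1,0.1,0.1]
}}

```text
time: 6.97
tool_pos: [0.3146, -0.4018, 0.0267]
tool_rot: [3.141, 0.0, -0.378]
contact_force: [-0.5, -0.1, -0.5]
opening: 0.03
grip_force: 25.0
```

Request:
{"method": "apply_moves", "body": {
  "delta_pos": [
    [0,0,0.08],
    [0,0,0.16],
    [0,0,0.22],
    [0.03,0.06,0.22],
    [0.06,0.14,0.22],
    [0.1,0.24,0.22],
    [0.12,0.3,0.22],
    [0.12,0.3,0.22]
  ],
  "dr": [
    [0,0,0],
    [0,0,0],
    [0,0,0],
    [0,0,0],
    [0,0,0],
    [0,0,0],
    [0,0,0],
    [0,0,0]
  ],
  "jaw": [0.1,0.1,0.1,0.1,0.1,0.1,0.1,0.1]
}}

```text
time: 7.63
tool_pos: [0.3629, -0.277, 0.1146]
tool_rot: [-3.139, 0.002, -0.375]
contact_force: [-0.7, 0.5, -1.1]
opening: 0.03
grip_force: 25.0
```

```bash
cat > loc.py <<'E'
from jars import *
np.set_printoptions(precision=4,suppress=True)
def locate(s,t,cs,ct):
    a,ea,wa,na=lidtop(s,cs,True); b,eb,wb,nb=lidtop(t,ct,False)
    P,err=tri("scene",a,"top",b); h=P[2]; ys=[]
    for n,w,c in(("scene",wa,a),("top",wb,b)):
        d=onz(n,w,h)-onz(n,c,h); ys.append(np.arctan2(d[1],d[0]))
    print(a,b,"P",P,"err",err,"label yaw",ys)
E
python3 - <<'E'
from loc import *
s=shot("scene","scene3");t=shot("top","top3")
locate(s,t,(122,262),(502,290));locate(s,t,(243,290),(396,236))
o=telemetry.observe();print(o["tool_pos"],o["tool_rot"],o["opening"])
E
```

```text
[112.8497 265.2798] [503.1511 288.9741] P [ 0.4763 -0.4717  0.0773] err 0.011519480479219142 label yaw [np.float64(2.218353507114697), np.float64(2.8937576144104966)]
[241.5496 289.7856] [394.9855 235.3631] P [ 0.6014 -0.2117  0.0654] err 0.0020757021166397027 label yaw [np.float64(2.6111587007505594), np.float64(2.7074903557731584)]
[ 0.363  -0.2811  0.115 ] [ 3.1411 -0.0004 -0.3758] 0.029961938054137712
```

Request:
{"method": "apply_moves", "body": {
  "delta_pos": [
    [0.03,0.05,0],
    [0.08,0.14,0],
    [0.13,0.23,0],
    [0.17,0.31,0],
    [0.2,0.354,0],
    [0.2,0.354,0],
    [0.2,0.354,0],
    [0.2,0.354,0]
  ],
  "dr": [
    [0,0,-0.1],
    [0,0,-0.1],
    [0,0,-0.1],
    [0,0,-0.1],
    [0,0,-0.1],
    [0,0,-0.1],
    [0,0,-0.1],
    [0,0,-0.1]
  ],
  "jaw": [0.1,0.1,0.1,0.1,0.1,0.1,0.1,0.1]
}}

```text
time: 8.4
tool_pos: [0.4425, -0.1413, 0.1147]
tool_rot: [3.141, -0.0, -0.429]
contact_force: [0.2, -0.5, -1.4]
opening: 0.0298
grip_force: 25.0
```

Request:
{"method": "apply_moves", "body": {
  "delta_pos": [
    [0,0,-0.05],
    [0,0,-0.1],
    [0,0,-0.15],
    [0,0,-0.2],
    [0,0,-0.23],
    [0,0,-0.243],
    [0,0,-0.243],
    [0,0,-0.243]
  ],
  "dr": [
    [0,0,0],
    [0,0,0],
    [0,0,0],
    [0,0,0],
    [0,0,0],
    [0,0,0],
    [0,0,0],
    [0,0,0]
  ],
  "jaw": [0.1,0.1,0.1,0.1,0.1,0.1,0.1,0.1]
}}

```text
time: 9.07
tool_pos: [0.4426, -0.1412, 0.0178]
tool_rot: [3.141, -0.0, -0.43]
contact_force: [-0.6, -0.1, -0.8]
opening: 0.0297
grip_force: 25.0
```

Run:
```python
from loc import *
s=shot("scene","scene4");t=shot("top","top4")
o=telemetry.observe();print(o["tool_pos"],o["tool_rot"],o["contact_force"],o["opening"])
p=np.array(o["tool_pos"]);y=o["tool_rot"][2];w=p+[.085*np.cos(y),.085*np.sin(y),.0122]
L=np.array([.6+.028*np.cos(2.71),-.212+.028*np.sin(2.71),.0285]);d=L-w
print("window",w,"label in window",d[0]*np.cos(y)+d[1]*np.sin(y),-d[0]*np.sin(y)+d[1]*np.cos(y),d[2])
locate(s,t,(243,290),(396,236))
c=lambda im,x,y,w:cv2.resize(im[max(y,0):y+int(w*.75),x:x+w],(400,300),interpolation=cv2.INTER_CUBIC)
cv2.imwrite("pics/c5.png",np.hstack([c(s,180,230,120),c(t,320,200,120)]))
```

```text
[ 0.4431 -0.1409  0.0184] [ 3.1414 -0.0018 -0.429 ] [-0.6753 -0.4066 -1.3303] 0.02978326713162621
window [ 0.5204 -0.1763  0.0306] label in window 0.05926097213290257 0.0007199164753136852 -0.0020983552680209315
[241.653  290.0577] [394.9695 235.1379] P [ 0.602  -0.2116  0.0651] err 0.0019925158828367636 label yaw [np.float64(2.6348517251463797), np.float64(2.722346686966189)]
```

View pics/c5.png

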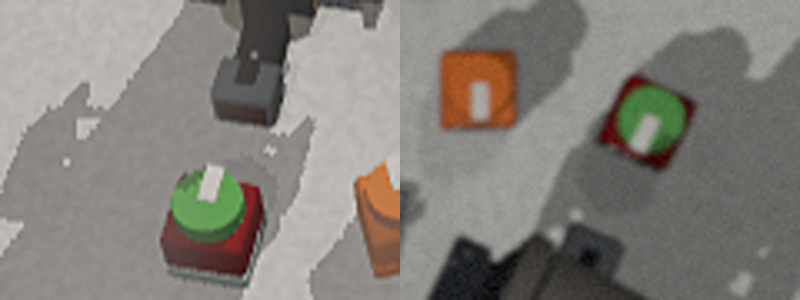

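The scanner head at about (255,258) in scene is square to the short jar's label, which hasn't moved. I'll hold, then return to the cradle.

Request:
{"method": "apply_moves", "body": {
  "delta_pos": [
    [0,0,0],
    [0,0,0],
    [0,0,0],
    [0,0,0],
    [0,0,0],
    [0,0,0],
    [0,0,0],
    [0,0,0]
  ],
  "dr": [
    [0,0,0],
    [0,0,0],
    [0,0,0],
    [0,0,0],
    [0,0,0],
    [0,0,0],
    [0,0,0],
    [0,0,0]
  ],
  "jaw": [0.1,0.1,0.1,0.1,0.1,0.1,0.1,0.1]
}}

```text
time: 9.83
tool_pos: [0.4425, -0.1401, 0.0175]
tool_rot: [3.141, 0.0, -0.428]
contact_force: [0.4, 0.6, -1.6]
opening: 0.0302
grip_force: 25.0
```

Request:
{"method": "apply_moves", "body": {
  "delta_pos": [
    [0,0,0],
    [0,0,0],
    [0,0,0],
    [0,0,0],
    [0,0,0],
    [0,0,0],
    [0,0,0],
    [0,0,0]
  ],
  "dr": [
    [0,0,0],
    [0,0,0],
    [0,0,0],
    [0,0,0],
    [0,0,0],
    [0,0,0],
    [0,0,0],
    [0,0,0]
  ],
  "jaw": [0.1,0.1,0.1,0.1,0.1,0.1,0.1,0.1]
}}

```text
time: 10.5
tool_pos: [0.4425, -0.1402, 0.0175]
tool_rot: [3.142, 0.0, -0.428]
contact_force: [-0.3, 0.1, -1.5]
opening: 0.0297
grip_force: 25.0
```

Request:
{"method": "apply_moves", "body": {
  "delta_pos": [
    [0,0,0.06],
    [0,0,0.14],
    [0,0.02,0.2],
    [0.03,0.1,0.24],
    [0.06,0.2,0.24],
    [0.1,0.29,0.24],
    [0.115,0.36,0.24],
    [0.115,0.378,0.24]
  ],
  "dr": [
    [0,0,0],
    [0,0,0],
    [0,0,0.1],
    [0,0,0.2],
    [0,0,0.3],
    [0,0,0.364],
    [0,0,0.364],
    [0,0,0.364]
  ],
  "jaw": [0.1,0.1,0.1,0.1,0.1,0.1,0.1,0.1]
}}

```text
time: 11.17
tool_pos: [0.4893, 0.0147, 0.1137]
tool_rot: [-3.14, -0.001, -0.243]
contact_force: [-0.8, -0.3, -1.0]
opening: 0.0299
grip_force: 25.0
```

Request:
{"method": "apply_moves", "body": {
  "delta_pos": [
    [0,0,0],
    [0,0,0],
    [0,0,0],
    [0,0,0]
  ],
  "dr": [
    [0,0,0],
    [0,0,0],
    [0,0,0],
    [0,0,0]
  ],
  "jaw": [0.1,0.1,0.1,0.1]
}}

```text
time: 11.5
tool_pos: [0.4883, 0.0097, 0.1135]
tool_rot: [3.141, 0.0, -0.248]
contact_force: [-0.9, 0.6, -1.7]
opening: 0.0297
grip_force: 25.0
```

Lower onto the cradle: target z 0.0155.

Request:
{"method": "apply_moves", "body": {
  "delta_pos": [
    [0,0.001,-0.06],
    [0,0.001,-0.12],
    [0,0.001,-0.17],
    [0,0.001,-0.205],
    [0,0.001,-0.225],
    [0,0.001,-0.237],
    [0,0.001,-0.243],
    [0,0.001,-0.245]
  ],
  "dr": [
    [0,0,0],
    [0,0,0],
    [0,0,0],
    [0,0,0],
    [0,0,0],
    [0,0,0],
    [0,0,0],
    [0,0,0]
  ],
  "jaw": [0.1,0.1,0.1,0.1,0.1,0.1,0.1,0.1]
}}

```text
time: 12.17
tool_pos: [0.4889, 0.011, 0.0158]
tool_rot: [3.142, -0.001, -0.247]
contact_force: [-0.5, -0.4, -1.1]
opening: 0.0297
grip_force: 25.0
```

Request:
{"method": "apply_moves", "body": {
  "delta_pos": [
    [0,0,0],
    [0,0,0],
    [0,0,0],
    [0,0,0],
    [0,0,0],
    [0,0,0.1],
    [0,0,0.2],
    [0,0,0.3]
  ],
  "dr": [
    [0,0,0],
    [0,0,0],
    [0,0,0],
    [0,0,0],
    [0,0,0],
    [0,0,0],
    [0,0,0],
    [0,0,0]
  ],
  "jaw": [0.1,0.6,0.6,0.6,0.6,0.6,0.6,0.6]
}}

```text
time: 12.83
tool_pos: [0.4879, 0.0116, 0.1366]
tool_rot: [3.141, 0.002, -0.246]
contact_force: [1.8, 0.3, 0.3]
opening: 0.0549
grip_force: 0.0
```

Request:
{"method": "apply_moves", "body": {
  "delta_pos": [
    [0.02,0.07,0.05],
    [0.05,0.15,0.05],
    [0.09,0.24,0.05],
    [0.12,0.33,0.05],
    [0.16,0.42,0.05],
    [0.19,0.51,0.05],
    [0.22,0.59,0.05],
    [0.235,0.63,0.05]
  ],
  "dr": [
    [0,0,0.05],
    [0,0,0.1],
    [0,0,0.15],
    [0,0,0.2],
    [0,0,0.25],
    [0,0,0.31],
    [0,0,0.31],
    [0,0,0.31]
  ],
  "jaw": [0,0,0,0,0,0,0,0]
}}

```text
time: 13.5
tool_pos: [0.583, 0.2674, 0.1554]
tool_rot: [-3.14, -0.001, -0.088]
contact_force: [-0.1, -1.5, -0.3]
opening: 0.0063
grip_force: 0.0
```

Run:
```python
from h import *
s=shot("scene","scene5");t=shot("top","top5")
o=telemetry.observe();print(o["tool_pos"],o["tool_rot"],o["opening"])
c=lambda im,x,y,w:cv2.resize(im[max(y,0):y+int(w*.75),x:x+w],(400,300),interpolation=cv2.INTER_CUBIC)
cv2.imwrite("pics/c6.png",np.vstack([np.hstack([c(s,280,205,100),c(s,370,165,140)]),np.hstack([c(t,250,235,100),c(t,100,150,200)])]))
```

```text
[0.58263574 0.26640029 0.15499055] [-3.14104174e+00 -1.70762088e-04 -8.76320179e-02] 0.0015399348590465192
```

View pics/c6.png

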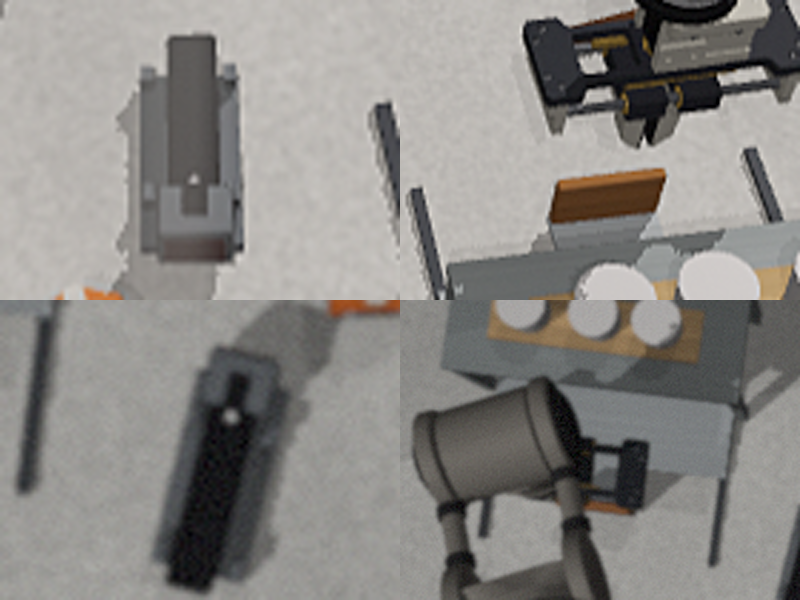

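The scanner lies back in its cradle (scene (328,242)). The closed fingers are over the gap between handle and tray. I'll lower and pull.

Request:
{"method": "apply_moves", "body": {
  "delta_pos": [
    [0,0,-0.08],
    [0,0,-0.16],
    [0,0,-0.22],
    [0,0,-0.27],
    [0,0,-0.295],
    [0,0,-0.3],
    [0,0,-0.3],
    [0,0,-0.3]
  ],
  "dr": [
    [0,0,0],
    [0,0,0],
    [0,0,0],
    [0,0,0],
    [0,0,0],
    [0,0,0],
    [0,0,0],
    [0,0,0]
  ],
  "jaw": [0,0,0,0,0,0,0,0]
}}

```text
time: 14.27
tool_pos: [0.5835, 0.2633, 0.0371]
tool_rot: [-3.141, -0.002, -0.092]
contact_force: [-0.4, -0.0, 0.6]
opening: 0.0002
grip_force: 0.0
```

Request:
{"method": "apply_moves", "body": {
  "delta_pos": [
    [-0.03,0.003,0],
    [-0.06,0.006,0],
    [-0.1,0.009,0],
    [-0.14,0.013,0],
    [-0.18,0.016,0],
    [-0.22,0.02,0],
    [-0.25,0.023,0],
    [-0.25,0.023,0]
  ],
  "dr": [
    [0,0,0],
    [0,0,0],
    [0,0,0],
    [0,0,0],
    [0,0,0],
    [0,0,0],
    [0,0,0],
    [0,0,0]
  ],
  "jaw": [0,0,0,0,0,0,0,0]
}}

```text
time: 14.93
tool_pos: [0.4818, 0.2733, 0.0374]
tool_rot: [-3.141, -0.002, -0.09]
contact_force: [-0.2, 0.5, -0.5]
opening: 0.0005
grip_force: 0.0
```

Run:
```python
from h import *
np.set_printoptions(precision=4,suppress=True)
t=shot("top","top6");s=shot("scene","scene6");o=telemetry.observe();print(o["tool_pos"],o["tool_rot"],o["contact_force"])
h=cv2.cvtColor(s[180:280,390:500],cv2.COLOR_BGR2HSV);m=cv2.inRange(h,(3,110,30),(20,255,255))
k=max(cv2.findContours(m,0,2)[0],key=cv2.contourArea);b=cv2.boxPoints(cv2.minAreaRect(k))+[390,180]
b=b[np.argsort(b[:,1])];print(b.tolist(),[onz("scene",u,.066) for u in b[:2]])
```

```text
[0.4834 0.2729 0.037 ] [-3.1407 -0.0022 -0.0906] [ 0.7603 -0.0725 -1.0515]
[[425.2073211669922, 201.86585807800293], [413.13414573669434, 203.20731925964355], [426.2195129394531, 210.9756145477295], [414.1463394165039, 212.31707763671875]] [array([0.4726, 0.2522, 0.066 ]), array([0.4691, 0.2232, 0.066 ])]
```

Request:
{"method": "apply_moves", "body": {
  "delta_pos": [
    [-0.02,0.002,0],
    [-0.04,0.004,0],
    [-0.06,0.006,0],
    [-0.075,0.007,0],
    [-0.075,0.007,0],
    [-0.04,0.004,0],
    [-0.04,0.004,0.15],
    [-0.04,0.004,0.3]
  ],
  "dr": [
    [0,0,0],
    [0,0,0],
    [0,0,0],
    [0,0,0],
    [0,0,0],
    [0,0,0],
    [0,0,0],
    [0,0,0]
  ],
  "jaw": [0,0,0,0,0,0,0,0]
}}

```text
time: 15.7
tool_pos: [0.4638, 0.2729, 0.1158]
tool_rot: [3.136, 0.01, -0.091]
contact_force: [1.3, 1.0, 0.2]
opening: 0.0008
grip_force: 0.0
```

Request:
{"method": "apply_moves", "body": {
  "delta_pos": [
    [0,-0.1,0.1],
    [0,-0.2,0.1],
    [0,-0.3,0.1],
    [0,-0.4,0.1],
    [0,-0.5,0.1],
    [0,-0.6,0.1],
    [0,-0.7,0.1],
    [0,-0.7,0.1]
  ],
  "dr": [
    [0,0,0],
    [0,0,0],
    [0,0,0],
    [0,0,0],
    [0,0,0],
    [0,0,0],
    [0,0,0],
    [0,0,0]
  ],
  "jaw": [0.9,0.9,0.9,0.9,0.9,0.9,0.9,0.9]
}}

```text
time: 16.37
tool_pos: [0.4655, -0.0116, 0.1583]
tool_rot: [3.14, 0.002, -0.097]
contact_force: [0.8, 0.1, -0.0]
opening: 0.0494
grip_force: 0.0
```

Run:
```python
from loc import *
t=shot("top","top7");s=shot("scene","scene7");o=telemetry.observe();print(o["tool_pos"],o["tool_rot"],o["contact_force"])
for im,n,(x0,y0,x1,y1) in((s,"scene",(390,180,480,280)),(t,"top",(165,230,260,330))):
    h=cv2.cvtColor(im[y0:y1,x0:x1],cv2.COLOR_BGR2HSV);m=cv2.inRange(h,(3,110,30),(20,255,255))
    k=max(cv2.findContours(m,0,2)[0],key=cv2.contourArea);b=cv2.boxPoints(cv2.minAreaRect(k))+[x0,y0]
    b=b[np.argsort(b[:,1])];print(n,b.tolist(),[onz(n,u,.066) for u in b])
try: locate(s,t,(122,262),(502,290))
except Exception as e: print(e)
locate(s,t,(243,290),(396,236))
cv2.imwrite("pics/c7.png",np.hstack([s[130:380,250:650],t[100:350,80:480]]))
```

```text
[ 0.4656 -0.007   0.1583] [-3.1412  0.0027 -0.0951] [-0.0037  0.5008  0.7308]
scene [[448.7724151611328, 184.26896381378174], [409.87586784362793, 187.51034832000732], [450.03448486328125, 199.41379165649414], [411.137939453125, 202.6551742553711]] [array([0.4354, 0.3259, 0.066 ]), array([0.4211, 0.2315, 0.066 ]), array([0.4805, 0.3118, 0.066 ]), array([0.4663, 0.2192, 0.066 ])]
top [[172.16923141479492, 297.6461639404297], [171.6923065185547, 301.4615478515625], [209.2153778076172, 302.2769317626953], [208.73845291137695, 306.0923156738281]] [array([0.4444, 0.3226, 0.066 ]), array([0.4353, 0.3235, 0.066 ]), array([0.4346, 0.2332, 0.066 ]), array([0.4255, 0.2341, 0.066 ])]
[116.4274 261.6484] [503.2079 288.8076] P [ 0.4767 -0.4643  0.0895] err 0.003837769000088073 label yaw [np.float64(-2.8684877186453965), np.float64(2.9084679950751515)]
[241.6384 289.851 ] [394.8759 235.1491] P [ 0.6019 -0.2115  0.0658] err 0.0022212069861997983 label yaw [np.float64(2.7222219592270687), np.float64(2.7496552180066276)]
```

View pics/c7.png

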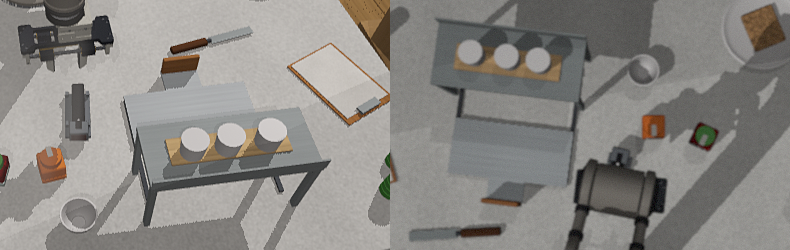

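The tray is now about 0.15 m out (handle centre at (0.436, 0.278)) and clear of the shelf. Both jars are unmoved. Next I pick the short jar.

Request:
{"method": "apply_moves", "body": {
  "delta_pos": [
    [0.05,-0.08,0],
    [0.1,-0.16,0],
    [0.16,-0.24,0],
    [0.21,-0.32,0],
    [0.26,-0.4,0],
    [0.31,-0.47,0],
    [0.336,-0.512,0],
    [0.336,-0.512,0]
  ],
  "dr": [
    [0,0,-0.1],
    [0,0,-0.2],
    [0,0,-0.3],
    [0,0,-0.4],
    [0,0,-0.5],
    [0,0,-0.6],
    [0,0,-0.67],
    [0,0,-0.67]
  ],
  "jaw": [0.9,0.9,0.9,0.9,0.9,0.9,0.9,0.9],
  "force": 40
}}

```text
time: 17.13
tool_pos: [0.6025, -0.2117, 0.1574]
tool_rot: [3.141, 0.001, -0.428]
contact_force: [-1.2, 1.0, 0.1]
opening: 0.0826
grip_force: 0.0
```

Request:
{"method": "apply_moves", "body": {
  "delta_pos": [
    [0,0,0],
    [0,0,0],
    [0,0,0]
  ],
  "dr": [
    [0,0,0],
    [0,0,0],
    [0,0,0]
  ],
  "jaw": [0.9,0.9,0.9]
}}

```text
time: 17.38
tool_pos: [0.6006, -0.2083, 0.1587]
tool_rot: [-3.141, 0.001, -0.424]
contact_force: [0.7, -0.2, 0.4]
opening: 0.0828
grip_force: 0.0
```

Run:
```python
from h import *
s=shot("scene","scene8");t=shot("top","top8");o=telemetry.observe();print(o["tool_pos"],o["tool_rot"],o["opening"])
def f(P):print(P,proj("scene",P),proj("top",P))
f((.6,-.212,.066));f(o["tool_pos"])
cv2.imwrite("pics/c8.png",cv2.resize(s[210:360,150:350],(800,600)))
```

```text
[ 0.60075375 -0.20895132  0.15918052] [-3.14151267e+00  3.44077646e-04 -4.24203827e-01] 0.08281261746981436
(0.6, -0.212, 0.066) [241.74297042 289.08667019] [395.57167956 235.99808931]
[ 0.60075375 -0.20895132  0.15918052] [237.45506181 265.79904071] [399.09085044 232.04025299]
```

View pics/c8.png

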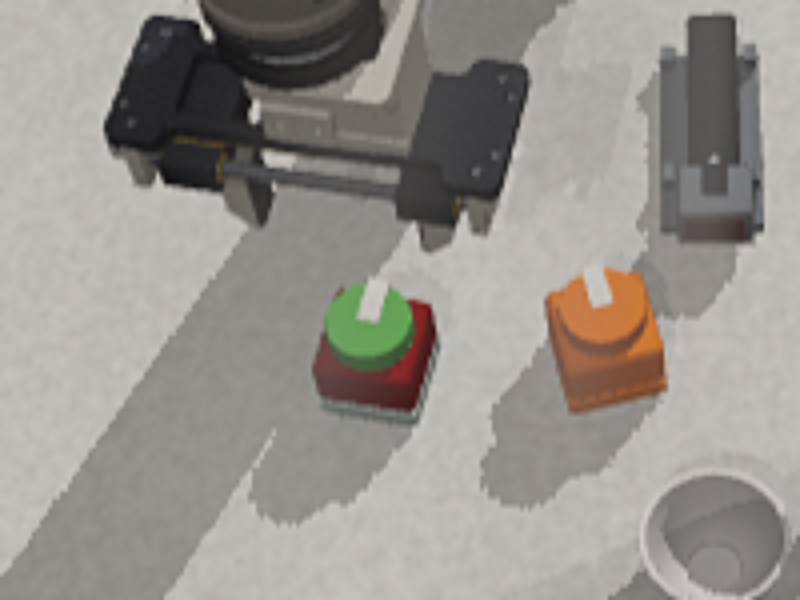

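The fingers straddle the short jar's column: tip midpoint at (236,268) in scene, as projected. Lowering and gripping.

Request:
{"method": "apply_moves", "body": {
  "delta_pos": [
    [0,-0.007,-0.07],
    [0,-0.007,-0.14],
    [0,-0.007,-0.21],
    [0,-0.007,-0.27],
    [0,-0.007,-0.32],
    [0,-0.007,-0.345],
    [0,-0.007,-0.355],
    [0,-0.007,-0.358]
  ],
  "dr": [
    [0,0,0],
    [0,0,0],
    [0,0,0],
    [0,0,0],
    [0,0,0],
    [0,0,0],
    [0,0,0],
    [0,0,0]
  ],
  "jaw": [0.9,0.9,0.9,0.9,0.9,0.9,0.9,0.9]
}}

```text
time: 18.15
tool_pos: [0.6009, -0.213, 0.0157]
tool_rot: [3.142, 0.0, -0.426]
contact_force: [0.9, -0.5, -0.5]
opening: 0.0826
grip_force: 0.0
```

Request:
{"method": "apply_moves", "body": {
  "delta_pos": [
    [0,0,0],
    [0,0,0],
    [0,0,0],
    [0,0,0],
    [0,0,0],
    [0,0,0],
    [0,0,0],
    [0,0,0]
  ],
  "dr": [
    [0,0,0],
    [0,0,0],
    [0,0,0],
    [0,0,0],
    [0,0,0],
    [0,0,0],
    [0,0,0],
    [0,0,0]
  ],
  "jaw": [0.9,0.4,0.4,0.4,0.4,0.4,0.4,0.4]
}}

```text
time: 18.82
tool_pos: [0.6014, -0.2131, 0.0164]
tool_rot: [-3.141, -0.001, -0.426]
contact_force: [-0.6, 4.0, 4.9]
opening: 0.0559
grip_force: 40.0
```

Request:
{"method": "apply_moves", "body": {
  "delta_pos": [
    [0,0,0],
    [0,0,0.02],
    [0,0,0.06],
    [0,0,0.12],
    [0,0,0.2],
    [0,0,0.26],
    [0,0,0.3],
    [0,0,0.3]
  ],
  "dr": [
    [0,0,0],
    [0,0,0],
    [0,0,0],
    [0,0,0],
    [0,0,0],
    [0,0,0],
    [0,0,0],
    [0,0,0]
  ],
  "jaw": [0.4,0.4,0.4,0.4,0.4,0.4,0.4,0.4]
}}

```text
time: 19.48
tool_pos: [0.6025, -0.2146, 0.1398]
tool_rot: [3.141, -0.007, -0.426]
contact_force: [0.6, -1.0, -2.0]
opening: 0.0558
grip_force: 40.0
```

Request:
{"method": "apply_moves", "body": {
  "delta_pos": [
    [-0.03,0.04,0.03],
    [-0.08,0.12,0.03],
    [-0.12,0.2,0.03],
    [-0.16,0.29,0.03],
    [-0.2,0.37,0.03],
    [-0.23,0.45,0.03],
    [-0.25,0.52,0.03],
    [-0.255,0.535,0.03]
  ],
  "dr": [
    [0,0,0.04],
    [0,0,0.08],
    [0,0,0.12],
    [0,0,0.16],
    [0,0,0.2],
    [0,0,0.25],
    [0,0,0.3],
    [0,0,0.33]
  ],
  "jaw": [0.4,0.4,0.4,0.4,0.4,0.4,0.4,0.4]
}}

```text
time: 20.15
tool_pos: [0.496, 0.0042, 0.1463]
tool_rot: [-3.141, 0.005, -0.257]
contact_force: [-0.1, -0.2, -2.5]
opening: 0.0557
grip_force: 40.0
```

Request:
{"method": "apply_moves", "body": {
  "delta_pos": [
    [0,0.08,0],
    [0,0.16,0],
    [0,0.25,0],
    [0,0.34,0],
    [0,0.43,0],
    [0,0.52,0],
    [0,0.6,0],
    [0,0.65,0]
  ],
  "dr": [
    [0,0,0.04],
    [0,0,0.08],
    [0,0,0.12],
    [0,0,0.16],
    [0,0,0.2],
    [0,0,0.25],
    [0,0,0.3],
    [0,0,0.34]
  ],
  "jaw": [0.4,0.4,0.4,0.4,0.4,0.4,0.4,0.4]
}}

```text
time: 20.82
tool_pos: [0.4982, 0.263, 0.1462]
tool_rot: [3.141, 0.002, -0.088]
contact_force: [0.0, -0.1, -2.8]
opening: 0.0556
grip_force: 40.0
```

Request:
{"method": "apply_moves", "body": {
  "delta_pos": [
    [0.04,0.05,0],
    [0.08,0.1,0],
    [0.12,0.15,0],
    [0.15,0.18,0],
    [0.16,0.19,0],
    [0.16,0.19,0],
    [0.16,0.19,0],
    [0.16,0.19,0]
  ],
  "dr": [
    [0,0,0],
    [0,0,0],
    [0,0,0],
    [0,0,0],
    [0,0,0],
    [0,0,0],
    [0,0,0],
    [0,0,0]
  ],
  "jaw": [0.4,0.4,0.4,0.4,0.4,0.4,0.4,0.4]
}}

```text
time: 21.48
tool_pos: [0.5623, 0.3355, 0.147]
tool_rot: [3.14, 0.002, -0.092]
contact_force: [-0.3, 0.4, -2.0]
opening: 0.0558
grip_force: 40.0
```

Run:
```python
from h import *
s=shot("scene","scene9");o=telemetry.observe();print(o["tool_pos"],o["tool_rot"],o["opening"],o["contact_force"])
```

```text
[0.56237153 0.33557576 0.14744866] [ 3.14067973e+00  1.01215039e-03 -9.19132610e-02] 0.056100771702412955 [-0.23341458 -0.46589591 -2.82509061]
```

Request:
{"method": "apply_moves", "body": {
  "delta_pos": [
    [0,0,-0.06],
    [0,0,-0.12],
    [0,0,-0.18],
    [0,0,-0.22],
    [0,0,-0.25],
    [0,0,-0.27],
    [0,0,-0.283],
    [0,0,-0.288]
  ],
  "dr": [
    [0,0,0],
    [0,0,0],
    [0,0,0],
    [0,0,0],
    [0,0,0],
    [0,0,0],
    [0,0,0],
    [0,0,0]
  ],
  "jaw": [0.4,0.4,0.4,0.4,0.4,0.4,0.4,0.4]
}}

```text
time: 22.2
tool_pos: [0.563, 0.3365, 0.0324]
tool_rot: [3.142, -0.0, -0.091]
contact_force: [0.3, -0.4, -2.3]
opening: 0.0557
grip_force: 40.0
```

Request:
{"method": "apply_moves", "body": {
  "delta_pos": [
    [0,0,0],
    [0,0,0],
    [0,0,0]
  ],
  "dr": [
    [0,0,0],
    [0,0,0],
    [0,0,0]
  ],
  "jaw": [0.4,0.4,0.4]
}}

```text
time: 22.45
tool_pos: [0.5635, 0.3369, 0.0335]
tool_rot: [-3.141, -0.002, -0.091]
contact_force: [-1.3, 0.9, -2.2]
opening: 0.0561
grip_force: 40.0
```

Request:
{"method": "apply_moves", "body": {
  "delta_pos": [
    [0,0,-0.003],
    [0,0,-0.006],
    [0,0,-0.008],
    [0,0,-0.008],
    [0,0,-0.008]
  ],
  "dr": [
    [0,0,0],
    [0,0,0],
    [0,0,0],
    [0,0,0],
    [0,0,0]
  ],
  "jaw": [0.4,0.4,0.4,0.4,0.4]
}}

```text
time: 22.87
tool_pos: [0.5633, 0.3368, 0.0304]
tool_rot: [-3.141, -0.001, -0.091]
contact_force: [-1.9, -1.1, 5.9]
opening: 0.0559
grip_force: 40.0
```

Request:
{"method": "apply_moves", "body": {
  "delta_pos": [
    [0,0,0],
    [0,0,0],
    [0,0,0],
    [0,0,0],
    [0,0,0.05],
    [0,0,0.13],
    [0,0,0.22],
    [0,0,0.3]
  ],
  "dr": [
    [0,0,0],
    [0,0,0],
    [0,0,0],
    [0,0,0],
    [0,0,0],
    [0,0,0],
    [0,0,0],
    [0,0,0]
  ],
  "jaw": [0.85,0.85,0.85,0.85,0.85,0.85,0.85,0.85]
}}

```text
time: 23.53
tool_pos: [0.5629, 0.3366, 0.1507]
tool_rot: [3.141, 0.0, -0.091]
contact_force: [-0.3, -0.4, 0.3]
opening: 0.0777
grip_force: 0.0
```

Request:
{"method": "apply_moves", "body": {
  "delta_pos": [
    [-0.05,-0.08,0.05],
    [-0.1,-0.18,0.05],
    [-0.14,-0.27,0.05],
    [-0.16,-0.37,0.05],
    [-0.18,-0.47,0.05],
    [-0.2,-0.57,0.05],
    [-0.22,-0.67,0.05],
    [-0.25,-0.77,0.05]
  ],
  "dr": [
    [0,0,-0.06],
    [0,0,-0.12],
    [0,0,-0.18],
    [0,0,-0.24],
    [0,0,-0.28],
    [0,0,-0.28],
    [0,0,-0.28],
    [0,0,-0.28]
  ],
  "jaw": [0.9,0.9,0.9,0.9,0.9,0.9,0.9,0.9]
}}

```text
time: 24.2
tool_pos: [0.4628, 0.027, 0.1695]
tool_rot: [3.142, -0.001, -0.231]
contact_force: [0.2, -1.3, 0.6]
opening: 0.0826
grip_force: 0.0
```

Run:
```python
from loc import *
s=shot("scene","scene10");t=shot("top","top10");o=telemetry.observe();print(o["tool_pos"],o["tool_rot"],o["opening"],o["contact_force"])
pb=(.5633,.337,.08);print(proj("scene",pb),proj("top",pb))
try: locate(s,t,proj("scene",pb),proj("top",pb))
except Exception as e:print(e)
locate(s,t,(122,262),(502,290))
cv2.imwrite("pics/c9.png",np.hstack([s[130:380,250:650],t[100:350,80:480]]))
```

```text
[0.4617 0.024  0.1693] [ 3.1399  0.0005 -0.2373] 0.08259258969864632 [-0.7599  0.1451  0.4662]
[474.5774 220.5401] [166.1975 247.7641]
[473.145 220.447] [167.5901 248.0629] P [0.5626 0.3336 0.0806] err 0.0001650232741772577 label yaw [np.float64(2.655305878708483), np.float64(2.866872384326405)]
[116.4195 261.701 ] [503.2131 288.9295] P [ 0.4764 -0.4645  0.0889] err 0.003834567209466506 label yaw [np.float64(-3.0094326848659745), np.float64(2.901610650346594)]
```

View pics/c9.png

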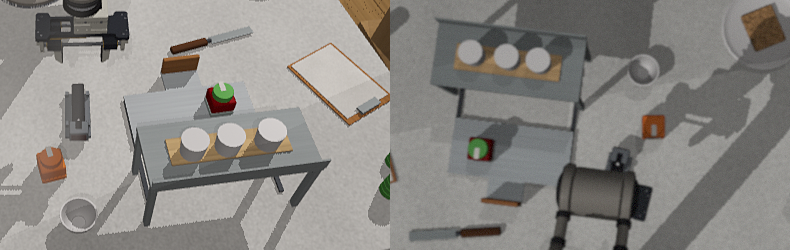

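The short jar stands on the tray: lid triangulated at height 0.081, scene (473,220). Now the middle jar.

Request:
{"method": "apply_moves", "body": {
  "delta_pos": [
    [0,-0.08,0],
    [0,-0.18,0],
    [0.01,-0.28,0],
    [0.01,-0.38,0],
    [0.01,-0.48,0],
    [0.02,-0.58,0],
    [0.02,-0.68,0],
    [0.02,-0.75,0]
  ],
  "dr": [
    [0,0,-0.05],
    [0,0,-0.1],
    [0,0,-0.15],
    [0,0,-0.2],
    [0,0,-0.25],
    [0,0,-0.3],
    [0,0,-0.326],
    [0,0,-0.326]
  ],
  "jaw": [0.9,0.9,0.9,0.9,0.9,0.9,0.9,0.9]
}}

```text
time: 24.97
tool_pos: [0.4712, -0.2743, 0.1692]
tool_rot: [3.141, -0.001, -0.396]
contact_force: [0.7, -1.0, 0.1]
opening: 0.0825
grip_force: 0.0
```

Request:
{"method": "apply_moves", "body": {
  "delta_pos": [
    [0,-0.1,0],
    [0.005,-0.2,0],
    [0.01,-0.3,0],
    [0.013,-0.38,0],
    [0.013,-0.44,0],
    [0.013,-0.475,0],
    [0.013,-0.475,0],
    [0.013,-0.475,0]
  ],
  "dr": [
    [0,0,0],
    [0,0,0],
    [0,0,0],
    [0,0,0],
    [0,0,0],
    [0,0,0],
    [0,0,0],
    [0,0,0]
  ],
  "jaw": [0.9,0.9,0.9,0.9,0.9,0.9,0.9,0.9]
}}

```text
time: 25.63
tool_pos: [0.4764, -0.461, 0.1685]
tool_rot: [-3.141, 0.001, -0.395]
contact_force: [0.5, 0.4, -0.7]
opening: 0.0828
grip_force: 0.0
```

Request:
{"method": "apply_moves", "body": {
  "delta_pos": [
    [0,0,0],
    [0,0,0],
    [0,0,0]
  ],
  "dr": [
    [0,0,0],
    [0,0,0],
    [0,0,0]
  ],
  "jaw": [0.9,0.9,0.9]
}}

```text
time: 25.88
tool_pos: [0.4767, -0.46, 0.1696]
tool_rot: [-3.142, -0.0, -0.393]
contact_force: [-0.0, 0.6, 0.5]
opening: 0.0826
grip_force: 0.0
```

Run:
```python
from loc import *
s=shot("scene","scene11");t=shot("top","top11");o=telemetry.observe();print(o["tool_pos"],o["tool_rot"],o["opening"])
a,ea,wa,na=lidtop(s,(118,262),True);print(a,onz("scene",a,.088))
```

```text
[ 0.4766 -0.4605  0.1697] [ 3.1414 -0.0003 -0.3932] 0.08291503876452656
[116.4489 261.7123] [ 0.4753 -0.4666  0.088 ]
```

Target (0.4755, -0.466, 0.031).

Request:
{"method": "apply_moves", "body": {
  "delta_pos": [
    [-0.003,-0.014,-0.07],
    [-0.003,-0.014,-0.14],
    [-0.003,-0.014,-0.21],
    [-0.003,-0.014,-0.27],
    [-0.003,-0.014,-0.31],
    [-0.003,-0.014,-0.335],
    [-0.003,-0.014,-0.345],
    [-0.003,-0.014,-0.347]
  ],
  "dr": [
    [0,0,-0.01],
    [0,0,-0.01],
    [0,0,-0.01],
    [0,0,-0.01],
    [0,0,-0.01],
    [0,0,-0.01],
    [0,0,-0.01],
    [0,0,-0.01]
  ],
  "jaw": [0.9,0.9,0.9,0.9,0.9,0.9,0.9,0.9]
}}

```text
time: 26.65
tool_pos: [0.4751, -0.4667, 0.0302]
tool_rot: [-3.141, 0.0, -0.399]
contact_force: [-0.0, 0.1, 0.2]
opening: 0.083
grip_force: 0.0
```

Request:
{"method": "apply_moves", "body": {
  "delta_pos": [
    [0,0,0],
    [0,0,0],
    [0,0,0],
    [0,0,0],
    [0,0,0],
    [0,0,0],
    [0,0,0],
    [0,0,0]
  ],
  "dr": [
    [0,0,0],
    [0,0,0],
    [0,0,0],
    [0,0,0],
    [0,0,0],
    [0,0,0],
    [0,0,0],
    [0,0,0]
  ],
  "jaw": [0.9,0.4,0.4,0.4,0.4,0.4,0.4,0.4]
}}

```text
time: 27.32
tool_pos: [0.4753, -0.4665, 0.0311]
tool_rot: [-3.141, -0.0, -0.399]
contact_force: [0.5, 3.5, 5.6]
opening: 0.0561
grip_force: 40.0
```

Request:
{"method": "apply_moves", "body": {
  "delta_pos": [
    [0,0,0],
    [0,0,0.02],
    [0,0,0.06],
    [0,0,0.12],
    [0,0,0.2],
    [0,0,0.26],
    [0,0,0.3],
    [0,0,0.3]
  ],
  "dr": [
    [0,0,0],
    [0,0,0],
    [0,0,0],
    [0,0,0],
    [0,0,0],
    [0,0,0],
    [0,0,0],
    [0,0,0]
  ],
  "jaw": [0.4,0.4,0.4,0.4,0.4,0.4,0.4,0.4]
}}

```text
time: 27.98
tool_pos: [0.476, -0.4687, 0.1549]
tool_rot: [3.137, -0.006, -0.399]
contact_force: [0.0, -0.6, -2.1]
opening: 0.056
grip_force: 40.0
```

Request:
{"method": "apply_moves", "body": {
  "delta_pos": [
    [0,0.06,0.03],
    [0,0.15,0.03],
    [0,0.25,0.03],
    [0,0.35,0.03],
    [0,0.45,0.03],
    [0,0.55,0.03],
    [0,0.65,0.03],
    [0,0.75,0.03]
  ],
  "dr": [
    [0,0,0.04],
    [0,0,0.08],
    [0,0,0.12],
    [0,0,0.16],
    [0,0,0.2],
    [0,0,0.24],
    [0,0,0.28],
    [0,0,0.3]
  ],
  "jaw": [0.4,0.4,0.4,0.4,0.4,0.4,0.4,0.4]
}}

```text
time: 28.65
tool_pos: [0.4738, -0.1649, 0.1611]
tool_rot: [-3.141, 0.002, -0.249]
contact_force: [0.9, -0.2, -2.5]
opening: 0.0559
grip_force: 40.0
```

Request:
{"method": "apply_moves", "body": {
  "delta_pos": [
    [0,0.1,0],
    [0,0.2,0],
    [0,0.3,0],
    [0,0.4,0],
    [0,0.5,0],
    [0,0.6,0],
    [0,0.7,0],
    [0,0.75,0]
  ],
  "dr": [
    [0,0,0.04],
    [0,0,0.08],
    [0,0,0.12],
    [0,0,0.16],
    [0,0,0.2],
    [0,0,0.24],
    [0,0,0.28],
    [0,0,0.318]
  ],
  "jaw": [0.4,0.4,0.4,0.4,0.4,0.4,0.4,0.4]
}}

```text
time: 29.32
tool_pos: [0.4737, 0.1367, 0.1612]
tool_rot: [-3.141, 0.002, -0.087]
contact_force: [0.1, 0.2, -3.5]
opening: 0.0559
grip_force: 40.0
```

Request:
{"method": "apply_moves", "body": {
  "delta_pos": [
    [0.04,0.04,0],
    [0.08,0.08,0],
    [0.12,0.12,0],
    [0.16,0.15,0],
    [0.19,0.18,0],
    [0.2,0.187,0],
    [0.2,0.187,0],
    [0.2,0.187,0]
  ],
  "dr": [
    [0,0,0],
    [0,0,0],
    [0,0,0],
    [0,0,0],
    [0,0,0],
    [0,0,0],
    [0,0,0],
    [0,0,0]
  ],
  "jaw": [0.4,0.4,0.4,0.4,0.4,0.4,0.4,0.4]
}}

```text
time: 29.98
tool_pos: [0.554, 0.2073, 0.1612]
tool_rot: [3.14, 0.003, -0.09]
contact_force: [-0.3, -0.5, -2.3]
opening: 0.0559
grip_force: 40.0
```

Request:
{"method": "apply_moves", "body": {
  "delta_pos": [
    [0,0,0],
    [0,0,0],
    [0,0,0]
  ],
  "dr": [
    [0,0,0],
    [0,0,0],
    [0,0,0]
  ],
  "jaw": [0.4,0.4,0.4]
}}

```text
time: 30.23
tool_pos: [0.5546, 0.2073, 0.1627]
tool_rot: [3.141, 0.0, -0.091]
contact_force: [-0.1, -0.0, -3.0]
opening: 0.0559
grip_force: 40.0
```

Request:
{"method": "apply_moves", "body": {
  "delta_pos": [
    [0,0,-0.06],
    [0,0,-0.12],
    [0,0,-0.18],
    [0,0,-0.23],
    [0,0,-0.265],
    [0,0,-0.283],
    [0,0,-0.289],
    [0,0,-0.291]
  ],
  "dr": [
    [0,0,0],
    [0,0,0],
    [0,0,0],
    [0,0,0],
    [0,0,0],
    [0,0,0],
    [0,0,0],
    [0,0,0]
  ],
  "jaw": [0.4,0.4,0.4,0.4,0.4,0.4,0.4,0.4]
}}

```text
time: 30.9
tool_pos: [0.5551, 0.2078, 0.0463]
tool_rot: [3.142, -0.0, -0.09]
contact_force: [-0.1, -0.3, -2.5]
opening: 0.0559
grip_force: 40.0
```

Request:
{"method": "apply_moves", "body": {
  "delta_pos": [
    [0,0,-0.002],
    [0,0,-0.004],
    [0,0,-0.004],
    [0,0,-0.004]
  ],
  "dr": [
    [0,0,0],
    [0,0,0],
    [0,0,0],
    [0,0,0]
  ],
  "jaw": [0.4,0.4,0.4,0.4]
}}

```text
time: 31.23
tool_pos: [0.5553, 0.208, 0.0451]
tool_rot: [-3.141, -0.001, -0.09]
contact_force: [0.1, 0.0, -2.3]
opening: 0.0559
grip_force: 40.0
```

Request:
{"method": "apply_moves", "body": {
  "delta_pos": [
    [0,0,-0.002],
    [0,0,-0.004],
    [0,0,-0.004],
    [0,0,-0.004]
  ],
  "dr": [
    [0,0,0],
    [0,0,0],
    [0,0,0],
    [0,0,0]
  ],
  "jaw": [0.4,0.4,0.4,0.4]
}}

```text
time: 31.57
tool_pos: [0.556, 0.2079, 0.045]
tool_rot: [-3.141, -0.003, -0.09]
contact_force: [-2.5, -1.7, 8.7]
opening: 0.0556
grip_force: 40.0
```

Request:
{"method": "apply_moves", "body": {
  "delta_pos": [
    [0,0,0],
    [0,0,0],
    [0,0,0],
    [0,0,0],
    [0,0,0.05],
    [0,0,0.13],
    [0,0,0.22],
    [0,0,0.3]
  ],
  "dr": [
    [0,0,0],
    [0,0,0],
    [0,0,0],
    [0,0,0],
    [0,0,0],
    [0,0,0],
    [0,0,0],
    [0,0,0]
  ],
  "jaw": [0.85,0.85,0.85,0.85,0.85,0.85,0.85,0.85]
}}

```text
time: 32.23
tool_pos: [0.5549, 0.2079, 0.1644]
tool_rot: [3.141, 0.0, -0.09]
contact_force: [1.1, -0.2, 0.7]
opening: 0.0782
grip_force: 0.0
```

Request:
{"method": "apply_moves", "body": {
  "delta_pos": [
    [-0.08,0,0],
    [-0.16,0,0],
    [-0.24,0,0],
    [-0.32,0,0],
    [-0.38,0,0],
    [-0.38,-0.1,0],
    [-0.38,-0.2,0],
    [-0.38,-0.25,0]
  ],
  "dr": [
    [0,0,0],
    [0,0,0],
    [0,0,0],
    [0,0,0],
    [0,0,0],
    [0,0,0],
    [0,0,0],
    [0,0,0]
  ],
  "jaw": [0.85,0,0,0,0,0,0,0]
}}

```text
time: 32.9
tool_pos: [0.4021, 0.1061, 0.163]
tool_rot: [3.141, -0.0, -0.088]
contact_force: [0.7, 0.1, -0.1]
opening: 0.0357
grip_force: 0.0
```

Run:
```python
from loc import *
s=shot("scene","scene12");t=shot("top","top12");o=telemetry.observe();print(o["tool_pos"],o["tool_rot"],o["opening"],o["qpos"])
for pb in((.5633,.335,.08),(.555,.2075,.102)):
    try: locate(s,t,proj("scene",pb),proj("top",pb))
    except Exception as e:print(e)
for im,n,(x0,y0,x1,y1) in((s,"scene",(390,180,480,280)),):
    h=cv2.cvtColor(im[y0:y1,x0:x1],cv2.COLOR_BGR2HSV);m=cv2.inRange(h,(3,110,30),(20,255,255))
    k=max(cv2.findContours(m,0,2)[0],key=cv2.contourArea);b=cv2.boxPoints(cv2.minAreaRect(k))+[x0,y0]
    b=b[np.argsort(b[:,1])];print(n,b.tolist(),[onz(n,u,.066) for u in b[:2]])
cv2.imwrite("pics/c10.png",np.hstack([s[130:380,250:650],t[100:350,80:480]]))
```

```text
[0.4029 0.1058 0.1631] [ 3.1409 -0.0003 -0.0932] 0.02798435532879859 [ 0.0729  0.2163  1.8982 -0.0008  1.0269  1.7373]
[473.1906 220.5735] [167.5853 247.8421] P [0.5631 0.3335 0.0808] err 5.6606986043115004e-05 label yaw [np.float64(2.6510581196023497), np.float64(2.8868436811525933)]
[419.9316 223.5879] [219.5104 250.9136] P [0.556  0.2048 0.1038] err 0.0004373134252740585 label yaw [np.float64(2.5317784286223253), np.float64(2.898154428711692)]
scene [[448.61774826049805, 183.75085258483887], [409.51194763183594, 188.35153770446777], [450.3651885986328, 198.60409355163574], [411.2593879699707, 203.20477867126465]] [array([0.4338, 0.3261, 0.066 ]), array([0.4234, 0.2298, 0.066 ])]
```

View pics/c10.png

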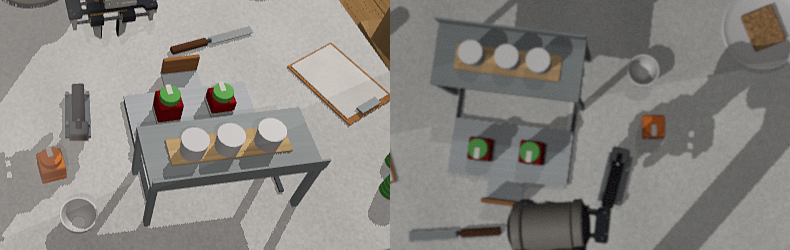

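Both jars stand on the tray: lids triangulated at 0.081 and 0.104, scene (473,220) and (420,224). Now I move the closed fingers before the handle and push.

Request:
{"method": "apply_moves", "body": {
  "delta_pos": [
    [0,0.1,0],
    [0,0.2,0],
    [0,0.3,0],
    [0,0.4,0],
    [0,0.437,0],
    [0,0.437,0],
    [0,0.437,0],
    [0,0.437,0]
  ],
  "dr": [
    [0,0,0],
    [0,0,0],
    [0,0,0],
    [0,0,0],
    [0,0,0],
    [0,0,0],
    [0,0,0],
    [0,0,0]
  ],
  "jaw": [0,0,0,0,0,0,0,0]
}}

```text
time: 33.67
tool_pos: [0.4026, 0.2823, 0.1626]
tool_rot: [3.141, 0.001, -0.09]
contact_force: [-0.0, 0.7, 0.1]
opening: 0.0004
grip_force: 0.0
```

Request:
{"method": "apply_moves", "body": {
  "delta_pos": [
    [0,0,-0.07],
    [0,0,-0.14],
    [0,0,-0.21],
    [0,0,-0.27],
    [0,0,-0.305],
    [0,0,-0.315],
    [0,0,-0.315],
    [0,0,-0.315]
  ],
  "dr": [
    [0,0,0],
    [0,0,0],
    [0,0,0],
    [0,0,0],
    [0,0,0],
    [0,0,0],
    [0,0,0],
    [0,0,0]
  ],
  "jaw": [0,0,0,0,0,0,0,0]
}}

```text
time: 34.33
tool_pos: [0.4037, 0.2823, 0.0376]
tool_rot: [-3.141, -0.001, -0.091]
contact_force: [0.4, 0.4, -0.5]
opening: 0.0004
grip_force: 0.0
```

Request:
{"method": "apply_moves", "body": {
  "delta_pos": [
    [0.005,0,0],
    [0.015,-0.001,0],
    [0.027,-0.002,0],
    [0.04,-0.004,0],
    [0.055,-0.005,0],
    [0.07,-0.006,0],
    [0.085,-0.008,0],
    [0.1,-0.009,0]
  ],
  "dr": [
    [0,0,0],
    [0,0,0],
    [0,0,0],
    [0,0,0],
    [0,0,0],
    [0,0,0],
    [0,0,0],
    [0,0,0]
  ],
  "jaw": [0,0,0,0,0,0,0,0]
}}

```text
time: 35.0
tool_pos: [0.4433, 0.2788, 0.0368]
tool_rot: [3.141, 0.001, -0.09]
contact_force: [-4.0, -1.4, 1.9]
opening: 0.0004
grip_force: 1.7
```

Request:
{"method": "apply_moves", "body": {
  "delta_pos": [
    [0.015,-0.0014,0],
    [0.03,-0.0027,0],
    [0.045,-0.004,0],
    [0.06,-0.0054,0],
    [0.075,-0.007,0],
    [0.09,-0.008,0],
    [0.105,-0.0095,0],
    [0.12,-0.011,0]
  ],
  "dr": [
    [0,0,0],
    [0,0,0],
    [0,0,0],
    [0,0,0],
    [0,0,0],
    [0,0,0],
    [0,0,0],
    [0,0,0]
  ],
  "jaw": [0,0,0,0,0,0,0,0]
}}

```text
time: 35.67
tool_pos: [0.4914, 0.2745, 0.0366]
tool_rot: [3.141, 0.001, -0.09]
contact_force: [-3.7, -2.7, -0.6]
opening: 0.0005
grip_force: 1.7
```

Request:
{"method": "apply_moves", "body": {
  "delta_pos": [
    [0.015,-0.0014,0],
    [0.03,-0.0027,0],
    [0.045,-0.004,0],
    [0.06,-0.0054,0],
    [0.075,-0.007,0],
    [0.09,-0.008,0],
    [0.105,-0.0095,0],
    [0.12,-0.011,0]
  ],
  "dr": [
    [0,0,0],
    [0,0,0],
    [0,0,0],
    [0,0,0],
    [0,0,0],
    [0,0,0],
    [0,0,0],
    [0,0,0]
  ],
  "jaw": [0,0,0,0,0,0,0,0]
}}

```text
time: 36.33
tool_pos: [0.5396, 0.2702, 0.0369]
tool_rot: [3.141, -0.0, -0.09]
contact_force: [-4.1, -2.1, 0.1]
opening: 0.0004
grip_force: 1.7
```

Run:
```python
from loc import *
s=shot("scene","scene13");t=shot("top","top13");o=telemetry.observe();print(o["tool_pos"],o["tool_rot"],o["contact_force"])
cv2.imwrite("pics/c11.png",np.hstack([s[130:380,250:650],t[100:350,80:480]]))
```

```text
[0.5412 0.2706 0.0374] [-3.14   -0.0035 -0.0907] [0.0678 0.3997 0.3426]
```

View pics/c11.png

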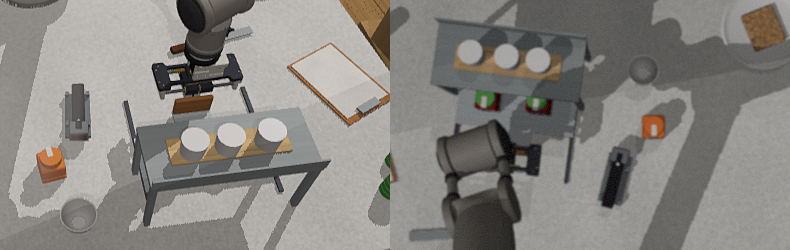

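The jars are standing and entering under the shelf (top about (567,199) and (617,199)). About 3 cm remain.

Request:
{"method": "apply_moves", "body": {
  "delta_pos": [
    [0.01,-0.001,0],
    [0.02,-0.002,0],
    [0.03,-0.003,0],
    [0.04,-0.004,0],
    [0.048,-0.0045,0],
    [0.055,-0.005,0],
    [0.06,-0.0055,0],
    [0.06,-0.0055,0]
  ],
  "dr": [
    [0,0,0],
    [0,0,0],
    [0,0,0],
    [0,0,0],
    [0,0,0],
    [0,0,0],
    [0,0,0],
    [0,0,0]
  ],
  "jaw": [0,0,0,0,0,0,0,0]
}}

```text
time: 37.1
tool_pos: [0.5638, 0.268, 0.0369]
tool_rot: [-3.141, -0.001, -0.09]
contact_force: [-0.1, -0.6, 0.2]
opening: 0.0005
grip_force: 0.0
```

Request:
{"method": "apply_moves", "body": {
  "delta_pos": [
    [0.004,0,0],
    [0.008,0,0],
    [0.012,0,0],
    [0.016,-0.001,0]
  ],
  "dr": [
    [0,0,0],
    [0,0,0],
    [0,0,0],
    [0,0,0]
  ],
  "jaw": [0,0,0,0]
}}

```text
time: 37.43
tool_pos: [0.5692, 0.2675, 0.0367]
tool_rot: [3.141, 0.001, -0.09]
contact_force: [-2.5, -0.4, 0.0]
opening: 0.0006
grip_force: 1.4
```

Request:
{"method": "apply_moves", "body": {
  "delta_pos": [
    [0.003,0,0],
    [0.006,0,0],
    [0.009,-0.001,0],
    [0.012,-0.001,0]
  ],
  "dr": [
    [0,0,0],
    [0,0,0],
    [0,0,0],
    [0,0,0]
  ],
  "jaw": [0,0,0,0]
}}

```text
time: 37.77
tool_pos: [0.5708, 0.2674, 0.0367]
tool_rot: [3.14, 0.008, -0.09]
contact_force: [-18.1, -0.3, 11.2]
opening: 0.0004
grip_force: 8.9
```

Force jumped to 18 N at x = 0.571, which is the end stop, where home was expected. Backing off.

Request:
{"method": "apply_moves", "body": {
  "delta_pos": [
    [-0.03,0.003,0],
    [-0.08,0.008,0],
    [-0.13,0.012,0],
    [-0.13,0.012,0.1],
    [-0.13,0.012,0.2],
    [-0.13,0.012,0.3],
    [-0.23,0.012,0.35],
    [-0.33,0.012,0.35]
  ],
  "dr": [
    [0,0,0],
    [0,0,0],
    [0,0,0],
    [0,0,0],
    [0,0,0],
    [0,0,0],
    [0,0,0],
    [0,0,0]
  ],
  "jaw": [0,0,0,0,0,0,0,0]
}}

```text
time: 38.43
tool_pos: [0.4474, 0.2733, 0.1819]
tool_rot: [-3.135, -0.012, -0.092]
contact_force: [0.2, 0.7, 0.1]
opening: 0.0003
grip_force: 0.0
```

Run:
```python
from loc import *
s=shot("scene","scene14");t=shot("top","top14");o=telemetry.observe();print(o["time"],o["tool_pos"],o["contact_force"])
for n,im,(x0,y0,x1,y1) in(("scene",s,(415,215,475,255)),("top",t,(165,225,230,270))):
    h=cv2.cvtColor(im[y0:y1,x0:x1],cv2.COLOR_BGR2HSV);m=cv2.inRange(h,(3,110,30),(20,255,255))
    c=cv2.findContours(m,0,2)[0]
    if c: b=cv2.boxPoints(cv2.minAreaRect(max(c,key=cv2.contourArea)))+[x0,y0];print(n,[onz(n,u,.066) for u in b])
cv2.imwrite("pics/c12.png",np.vstack([np.hstack([s[130:380,250:650],t[100:350,80:480]]),np.hstack([cv2.resize(s[205:280,280:380],(400,300)),cv2.resize(t[160:250,140:260],(400,300))])]))
```

```text
38.5333 [0.4379 0.2718 0.1773] [ 0.697  -0.5248 -0.5894]
scene [array([0.5775, 0.2136, 0.066 ]), array([0.5881, 0.3084, 0.066 ]), array([0.6166, 0.3001, 0.066 ]), array([0.6059, 0.2065, 0.066 ])]
top [array([0.5866, 0.3065, 0.066 ]), array([0.5971, 0.3055, 0.066 ]), array([0.5873, 0.2173, 0.066 ]), array([0.5768, 0.2184, 0.066 ])]Traceback (most recent call last):
  File "<stdin>", line 7, in <module>
    return _nx.concatenate(arrs, 0, dtype=dtype, casting=casting)
           ~~~~~~~~~~~~~~~^^^^^^^^^^^^^^^^^^^^^^^^^^^^^^^^^^^^^^^
ValueError: all the input array dimensions except for the concatenation axis must match exactly, but along dimension 1, the array at index 0 has size 790 and the array at index 1 has size 800
```

Run:
```python
import cv2,numpy as np
s=cv2.imread("pics/scene14.png");t=cv2.imread("pics/top14.png")
r=lambda a:cv2.resize(a,(400,300),interpolation=cv2.INTER_CUBIC)
cv2.imwrite("pics/c12.png",np.vstack([np.hstack([r(s[130:380,280:613]),r(t[90:330,100:420])]),np.hstack([r(s[205:280,280:380]),r(t[160:250,140:260])])]))
```

```text
(no output)
```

View pics/c12.png

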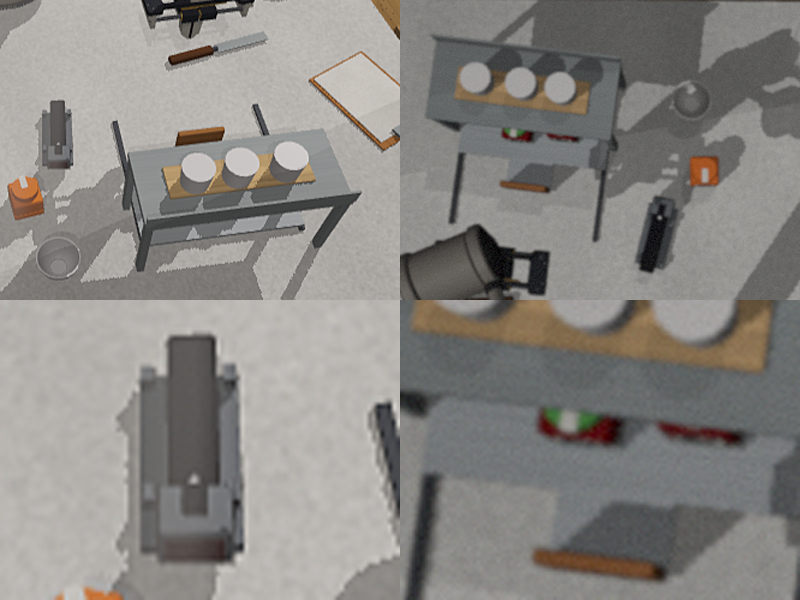

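The picture shows the tray home with its back edge level with the shelf's, the jars upright under the shelf, the scanner flat in its cradle at scene (328,242), and the bowl and knife untouched. Handing in.

```bash
python3 -c "
from cell import job; print(job.hand_in())"
```

```text
the job is handed in; nothing more can be done
None
```

I scanned the middle jar and then the short one (no tall jar was there), stood both upright in the tray, slid it home, laid the scanner back in its cradle and handed the job in; no verdict came back.

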